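# Move the optics riders from the parking rack to the rail in beam order

## Robot

A 6-joint arm with a two-finger parallel gripper is mounted at the origin on a cart in front of the work surface, level with it; the furniture and walls round the work are solid. World frame = base frame: x ahead of the robot, y to its left, z up, the work surface at z = 0. Lengths are in m, angles in degrees, forces in N, time in s.
With the tool pointing down it reaches from about 0.25 to 0.725 m from the base axis. Payload 9.7 kg.
Tool frame: the origin (TCP) lies between the finger pads; the fingertips stand 22 mm ahead of it and the grasp point (between the pads) lies 3 mm ahead of it; z points along the fingers, y is the line along which they close (so a half turn about z gives the same grasp; the last joint's range is limited). The gripper opens to 85 mm and grips with 20 to 120 N. Pads are 22 mm wide; open, the fingers measure 114 mm over their backs; the gripper's body (76 mm by 85 mm) begins 54 mm behind the grasp point. The pads swing forward as they close: fully open they stand 13 mm farther back than shut.
Start: joints at [-67.494, 4.979, 10.078, 95.1, 0, 90], TCP at [0.211, -0.508, 0.253] pointing down, gripper open.
Joint ranges: [-179.16, 179.16], [-48.56, 103.87], [-65.8, 70.77], [-126.05, 130.52], [-82.76, 87.17], [-180, 180]. Speed limits (degrees/s): [127.2, 127.2, 147.25, 180, 180, 180].

## Interface

Orientations are given as [roll, pitch, yaw] about the fixed x, y, z axes, in that order (R = Rz(yaw) Ry(pitch) Rx(roll)).
In Python, from workcell import bot, viewer, finder gives the robot as it stands.
- The arm moves only by the tool move_arm, never from a script. Its arguments are lists of equal length, an entry for each row: "offset": the shift along the tool's x, y, z in cm, a list of three; "twist": the turn, a rotation vector about the tool's x, y, z in rad, a list of three; "grip": the opening, from 0 (shut) to 1 (fully open). In form: {"offset": [[x, y, z], ...], "twist": [[ax, ay, az], ...], "grip": [grip, ...]}. A call has 1 to 5 rows; each row shifts and turns the commanded pose from where the row before left it, along the tool's axes as they then stand; what a row does not reach is not made up. A row lasts 1/10 s, in which the tool goes at most 50 mm and 8.59 degrees, less where a joint would pass 70% of its speed; a pose out of reach is approached as far as the arm can. A call is refused whole if a number of a shift passes 5 or a number of a turn 0.15, either way. A call with a gripper value outside its range is refused whole. The fingers move at their own pace and stop on an object; "force" is the grip in N (left out, the last holds). Time passes only in rows, so rows that do not move let the fingers close. It gives the time, the measured TCP pose, the force, the opening and the grip force at its end, in the units of the state.
- bot.get_obs(): the state, without advancing time (a new reading comes with each control period).
- viewer.camera(name): name is "scene" or "top" or "wrist"; returns a dict with "color" (400x640x3 uint8, red, green, blue), "depth" (400x640 float32, m along the optical axis (not along the pixel's ray), 0 where there is no reading), "vfov" (degrees; the focal length in pixels is half the picture's height over the tangent of half this angle, whatever the lens; pixels are square), "cx", "cy" (the principal point, pixels), "position" and "attitude" of the camera in the world; the wrist camera has in their place "tool_from_camera" (4x4, takes a point from camera to tool coordinates, whose origin is the TCP and whose axes are the flange's). Camera axes: x right, y down, z forward; pixel columns grow to the right and rows downward; lengths in m; the calibration is good to about 2 mm. A picture is of the moment at which its call begins: read the wrist's pose just before it.
- bot.job_done(): hands the job in; it is judged then, once.
Trained networks look in a picture, given as the dict that the camera call returned (one of the last four; its "shot" number tells which), for a name from the list of things; names that differ only in an ending like _2 or _b are one class to them, and where a whole thing is asked for, a point or a joint stands for the part that bears it (a point fixed in the world has none). Each returns a list of dicts, best first, with "p" (0 to 1); they miss things now and then, are a little off and sometimes report something else, mostly with a low value. They report only what shows in the picture. A call takes as long as a camera call. They do not tell look-alikes from the thing itself.
- finder.boxes_of(picture, thing): "position" ([column, row] in pixels, amid what is visible of it).
- finder.pinpoint(picture, thing): "position" ([column, row] in pixels: a listed point, or the origin of a listed thing).
The state is a dict: "time": time; "q": joint angles; "qd": joint speeds; "joint_efforts": joint torques, N m; "ee_pos": TCP position; "tcp_rot": TCP orientation; "wrist_force": force on the tool from outside, world axes, zero at the start; "torque": the same for the moment, N m; "opening": finger opening in m; "grasp_force": force on a finger pad.
Only numpy, scipy, OpenCV 4.12 (cv2) and the standard library are available. Lean on these libraries where they do the work, as an engineer would, in place of code of your own. Each camera call takes 0.05 s, during which the arm holds its last target. There are 200 camera calls.

## Task

Move the four optics riders from the parking rack onto the optical rail, one on each engraved line, keeping their order along the beam: the rider parked next to the rack's carrying handle goes on the line nearest the aperture plate (the end plate with the round tube, where the beam enters), the next one on the next line, and so on towards the finned beam stop. Keep them upright, and leave every saddle square on the rail and fully down on it, with the rider centred on its line.

Things in the scene. Friction and masses are not known exactly. Their poses are not given: they have to be found in the camera images.
- rider_a: square black kinematic mount on a saddle: two plates 38 mm square, 17 thick, two steel knobs on +x. Saddle 28 mm long (x, along rail), 62 wide (y), top 9 mm above origin; skirts go 12 below origin, 3 play each side of rail; thumbscrew at +y. Origin: centre of the saddle's underside, resting on the rail top. Grip across y, 38 mm wide, flat, pads 36 to 38 mm above origin; top at 55. 0.2 kg.
- rider_b: black lens tube on a saddle: lies along the rail, 32 mm diameter, 29 long. Saddle 28 mm long (x, along rail), 62 wide (y), top 9 mm above origin; skirts go 12 below origin, 3 play each side of rail; thumbscrew at +y. Origin: centre of the saddle's underside, resting on the rail top. Grip across y, 32 mm wide, round, pads 36 to 38 mm above origin; top at 52. 0.2 kg.
- rider_c: black 30 mm cube on a saddle, round windows, aluminium disc on top. Saddle 28 mm long (x, along rail), 62 wide (y), top 9 mm above origin; skirts go 12 below origin, 3 play each side of rail; thumbscrew at +y. Origin: centre of the saddle's underside, resting on the rail top. Grip across y, 30 mm wide, flat, pads 36 to 38 mm above origin; top at 55. 0.2 kg.
- rider_d: thin round black lens mount on a saddle: 40 mm diameter, 10 thick, pin on top. Saddle 28 mm long (x, along rail), 62 wide (y), top 9 mm above origin; skirts go 12 below origin, 3 play each side of rail; thumbscrew at +y. Origin: centre of the saddle's underside, resting on the rail top. Grip across y, 40 mm wide, round, pads 36 to 38 mm above origin; top at 68. 0.2 kg.
- stub_a: parking stub under rider_a at the start: piece of rail fixed on the rack base, 32 mm long (x, along the row), 40 wide, top 30 mm above the table; four in a row, 38 mm apart. Origin: its underside's centre, 8 mm above the table. Its -x axis points along the row to the rack's handle, an upright steel bow with black grip, 78 mm high, 37 mm beyond the first stub's centre.
- stub_b: parking stub under rider_b at the start: piece of rail fixed on the rack base, 32 mm long (x, along the row), 40 wide, top 30 mm above the table; four in a row, 38 mm apart. Origin: its underside's centre, 8 mm above the table. Its -x axis points along the row to the rack's handle, an upright steel bow with black grip, 78 mm high, 37 mm beyond the first stub's centre.
- stub_c: parking stub under rider_c at the start: piece of rail fixed on the rack base, 32 mm long (x, along the row), 40 wide, top 30 mm above the table; four in a row, 38 mm apart. Origin: its underside's centre, 8 mm above the table. Its -x axis points along the row to the rack's handle, an upright steel bow with black grip, 78 mm high, 37 mm beyond the first stub's centre.
- stub_d: parking stub under rider_d at the start: piece of rail fixed on the rack base, 32 mm long (x, along the row), 40 wide, top 30 mm above the table; four in a row, 38 mm apart. Origin: its underside's centre, 8 mm above the table. Its -x axis points along the row to the rack's handle, an upright steel bow with black grip, 78 mm high, 37 mm beyond the first stub's centre.
- rail: fixed aluminium rail, 160 mm long (x), 40 wide (y), top 30 mm above the table, top edges bevelled; foot 52 wide, 6 high. Origin: centre of its underside, on the table. Four black lines across its top at x = -57, -19, +19, +57 mm: one rider is centred on each, either way round. The aperture plate stands at one end, the finned beam stop at the other. A 180 mm high laser lies between rail and rack.
- aperture: aperture plate at the beam's entry end of the rail: upright black plate 52 mm square, top 92 mm above the table, with a short aluminium tube (26 mm diameter) through it; 90 mm from the rail's centre at its -x or +x end, 33 mm from the nearest line. Origin: centre of its foot, on the table. The like plate with black fins at the other end is the beam stop.
Things that resemble listed ones, but are neither listed nor needed, are in the scene too. What is shaped like the rider_d but brown is not meant.

How it is judged:
By the outcome, as a careful person would: the job done as asked, in the order asked, and still so for the second after the job is handed in, with the robot touching nothing.
It also fails if it takes over 115 s, if anything falls off the work surface, if the arm or the gripper's body presses on something with over 40 N, if the wrist force passes 120 N, or if a joint passes its speed limit or range.

## Working session

There is one attempt and no reset: what is moved stays moved. The work goes in short steps, Python scripts to look and compute and a tool call to move; the robot and the scene stay as the last step left them, time stands still between calls to the robot, and variables do not carry over. Pictures are saved under pics/ and viewed, at most 14 in all, crops included, and the job is handed in when it is done.

Besides the shell and the picture viewer there is one more tool, called as name(argument=value, ...) on one line, values as JSON. move_arm: Moves the arm, as the interface text tells. Its arguments: {"type":"object","properties":{"offset":{"type":"array","items":{"type":"array","items":{"type":"number"}}},"twist":{"type":"array","items":{"type":"array","items":{"type":"number"}}},"grip":{"type":"array","items":{"type":"number"}},"force":{"type":"number"}},"required":["offset","twist","grip"]}

```bash
ls; mkdir -p pics; cat > h.py <<'E'
import numpy as np, cv2
from scipy.spatial.transform import Rotation as R
from workcell import bot, viewer, finder
def rot(att):
    a=np.array(att,float)
    return a if a.shape==(3,3) else R.from_euler('xyz',a,degrees=True).as_matrix()
def pose(c,obs=None):
    if 'tool_from_camera' in c:
        T=np.eye(4);T[:3,:3]=rot(obs['tcp_rot']);T[:3,3]=obs['ee_pos'];return T@np.array(c['tool_from_camera'])
    T=np.eye(4);T[:3,:3]=rot(c['attitude']);T[:3,3]=c['position'];return T
def f(c): return c['color'].shape[0]/2/np.tan(np.radians(c['vfov'])/2)
def ray(c,T,px):
    return T[:3,:3]@np.array([(px[0]-c['cx'])/f(c),(px[1]-c['cy'])/f(c),1])
def atz(c,T,px,z):
    d=ray(c,T,px);return T[:3,3]+d*(z-T[2,3])/d[2]
def proj(c,T,P):
    p=T[:3,:3].T@(np.array(P)-T[:3,3]);return p[:2]/p[2]*f(c)+[c['cx'],c['cy']]
def cloud(c,T):
    h,w=c['depth'].shape;u,v=np.meshgrid(np.arange(w),np.arange(h));d=c['depth']
    P=np.stack([(u-c['cx'])/f(c)*d,(v-c['cy'])/f(c)*d,d],-1)
    return P@T[:3,:3].T+T[:3,3]
def save(c,n): cv2.imwrite(f'pics/{n}.png',c['color'][...,::-1])
E
python3 - <<'E'
from h import *
o=bot.get_obs();print(o)
for n in('top','scene'):
    c=viewer.camera(n);save(c,n+'0');print(n,{k:c[k] for k in c if k not in('color','depth')})
    T=pose(c)
    for t in ['rider_a','rider_b','rider_c','rider_d','stub_a','rail','aperture']:
        z={'r':.03,'s':.008,'a':0}[t[0]] if t!='rail' else 0
        for r in finder.pinpoint(c,t)[:5]: print(t,round(r['p'],2),np.round(r['position']),np.round(atz(c,T,r['position'],z),3))
E
```

```text
pics
{'time': 0.0, 'q': array([-6.74940458e+01,  5.01027320e+00,  1.00368613e+01,  9.51008157e+01,
        1.22179593e-03,  9.00002132e+01]), 'qd': array([ 0.11727672,  0.05564779, -0.04414106,  0.04759673,  0.01465914,
        0.02945364]), 'joint_efforts': array([-1.12779588e-03, -5.20390391e+01,  4.64798391e+01,  1.62636233e-02,
       -5.15229459e-06, -3.80718927e-05]), 'ee_pos': array([ 0.21045857, -0.50792797,  0.25261256]), 'tcp_rot': array([-1.79925772e+02, -1.22151865e-03,  2.25057394e+01]), 'wrist_force': array([-0.31472522, -0.771939  , -0.97379555]), 'torque': array([-0.00390108, -0.04315363,  0.00621027]), 'grasp_force': 0.0, 'opening': 0.08559133214184064}
top {'vfov': 48.3574343243889, 'cx': 321.3329805331665, 'cy': 200.80373093558023, 'position': array([0.45176241, 0.08574305, 1.17923947]), 'attitude': array([-174.5447511 ,    1.07988664,  -90.99325213]), 'shot': 1}
rider_a 0.71 [244. 246.] [0.45  0.305 0.03 ]
rider_a 0.7 [245. 260.] [0.413 0.305 0.03 ]
rider_a 0.69 [239. 287.] [0.344 0.32  0.03 ]
rider_a 0.56 [243. 277.] [0.369 0.308 0.03 ]
rider_a 0.5 [245. 112.] [0
[... 1592 characters left out ...]
[176. 236.] [0.782 0.319 0.03 ]
rider_c 0.97 [369. 316.] [0.337 0.318 0.03 ]
rider_c 0.92 [316. 287.] [0.448 0.305 0.03 ]
rider_c 0.85 [353. 310.] [0.367 0.319 0.03 ]
rider_c 0.63 [334. 295.] [0.411 0.305 0.03 ]
rider_c 0.63 [176. 236.] [0.782 0.319 0.03 ]
rider_d 0.97 [369. 316.] [0.337 0.318 0.03 ]
rider_d 0.92 [316. 287.] [0.448 0.305 0.03 ]
rider_d 0.85 [353. 310.] [0.367 0.319 0.03 ]
rider_d 0.63 [334. 295.] [0.411 0.305 0.03 ]
rider_d 0.63 [176. 236.] [0.782 0.319 0.03 ]
stub_a 0.63 [353. 313.] [0.368 0.31  0.008]
stub_a 0.6 [334. 303.] [0.41  0.308 0.008]
stub_a 0.57 [368. 323.] [0.336 0.317 0.008]
stub_a 0.5 [315. 296.] [0.448 0.309 0.008]
aperture 0.4 [353. 309.] [0.373 0.298 0.   ]
```

View pics/top0.png

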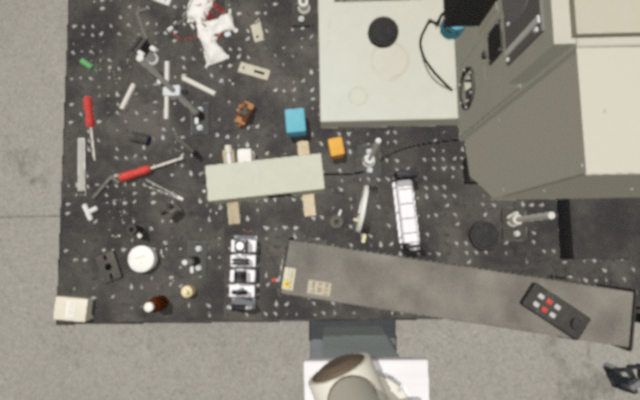

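View pics/scene0.png

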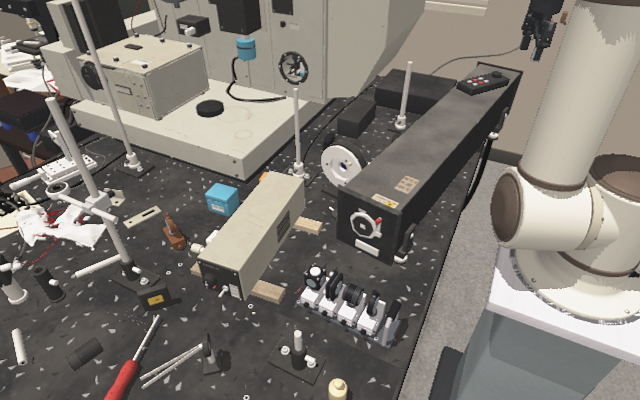

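The rack is at (243,272) in the top view, with its handle at the end near the robot. The rail is at (403,212), in front of the big unit. The laser is the long box at (450,290). Possible confusions: the post mount at (195,262) and the brown rider-like thing at (243,113). I'll look at the rail with the wrist camera first.

move_arm(offset=[[0,0,-3.5],[0,0,-3.5],[0,0,-3.5],[4,0,0],[4,0,0]], twist=[[0,0,0.131],[0,0,0.131],[0,0,0.131],[0,0,0],[0,0,0]], grip=[1,1,1,1,1])

```text
time: 1.3
ee_pos: [0.2909, -0.5086, 0.3601]
tcp_rot: [179.8, -0.1, -0.2]
wrist_force: [-0.1, -0.1, -0.9]
opening: 0.0854
grasp_force: 0.0
```

move_arm(offset=[[2.5,-4,0],[2.5,-4,0],[2.5,-4,0],[2.5,-4,0],[2.5,-4,0]], twist=[[0,0,0],[0,0,0],[0,0,0],[0,0,0],[0,0,0]], grip=[1,1,1,1,1])

```text
time: 1.8
ee_pos: [0.4162, -0.3065, 0.3584]
tcp_rot: [180.0, -0.0, -0.0]
wrist_force: [-0.7, -0.4, -0.3]
opening: 0.0852
grasp_force: 0.0
```

move_arm(offset=[[1,-4,0],[1,-4,0],[1,-4,0],[0,-4,0],[0,-4,0]], twist=[[0,0,0],[0,0,0],[0,0,0],[0,0,0],[0,0,0]], grip=[1,1,1,1,1])

```text
time: 2.3
ee_pos: [0.4455, -0.1065, 0.3582]
tcp_rot: [-180.0, -0.0, -0.0]
wrist_force: [-0.3, 0.3, 0.0]
opening: 0.0857
grasp_force: 0.0
```

```bash
python3 - <<'E'
from h import *
o=bot.get_obs();c=viewer.camera('wrist');o=bot.get_obs();save(c,'w1');T=pose(c,o)
print(o['time'],o['ee_pos'],o['tcp_rot'],np.round(c['tool_from_camera'],3),c['vfov'])
for t in ['rail','aperture']:
    for r in finder.pinpoint(c,t)[:3]: print(t,round(r['p'],2),np.round(r['position']),np.round(atz(c,T,r['position'],0),3))
E
```

```text
2.35 [ 0.44520463 -0.10243548  0.35891085] [-1.79886930e+02 -4.64709836e-02  1.16333164e-01] [[ 0.    -0.961 -0.277  0.071]
 [ 1.     0.    -0.     0.001]
 [ 0.    -0.277  0.961 -0.121]
 [ 0.     0.     0.     1.   ]] 65.80808215252262
rail 0.71 [324. 104.] [ 0.526 -0.113  0.   ]
aperture 0.95 [332. 159.] [ 0.445 -0.127  0.   ]
```

View pics/w1.png

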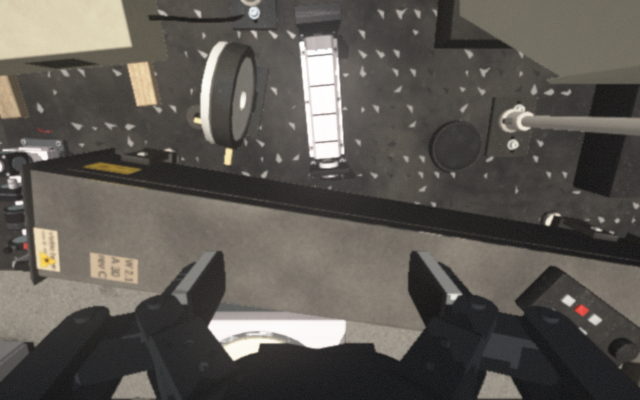

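The rail runs up the picture from (328,160) to (318,35). Its aperture plate with the tube is at the bottom, (330,168), next to the laser. The finned stop is at the top, (318,20). A disc stands at (232,90).

move_arm(offset=[[4,0,0],[4,0,0],[2,0,0],[0,0,0],[0,0,0]], twist=[[0,0,0],[0,0,0],[0,0,0],[0,0,0],[0,0,0]], grip=[1,1,1,1,1])

```text
time: 2.95
ee_pos: [0.5456, -0.1091, 0.3577]
tcp_rot: [-180.0, 0.1, -0.1]
wrist_force: [-0.1, -1.1, 0.9]
opening: 0.0855
grasp_force: 0.0
```

```bash
python3 - <<'E'
from h import *
o=bot.get_obs();c=viewer.camera('wrist');save(c,'w2');T=pose(c,o)
print(o['time'],o['ee_pos'],o['tcp_rot'])
for t in ['rail','aperture']:
    for r in finder.pinpoint(c,t)[:3]: print(t,round(r['p'],2),np.round(r['position']),np.round(atz(c,T,r['position'],0),3))
P=cloud(c,T);np.savez('w2.npz',P=P,c=c['color'],T=T)
m=(abs(P[...,2]-.03)<.005)&(P[...,0]>.42)&(P[...,0]<.65)&(abs(P[...,1]+.11)<.05)&(c['color'].min(-1)>150)
Q=P[m][:,:2].astype(np.float32);print(len(Q),np.median(P[m][:,2]),cv2.minAreaRect(Q))
# taller things by y column near the rail
m=(P[...,2]>.05)&(P[...,2]<.3)&(P[...,0]>.43)&(P[...,0]<.65)&(abs(P[...,1]+.11)<.14)
H,_,_=np.histogram2d(P[m][:,0],P[m][:,1],bins=[np.arange(.43,.66,.02),np.arange(-.25,.04,.02)]);print(H.astype(int))
m&=(P[...,1]>-.06);print(P[m].max(0),P[m].min(0))
# laser
m=(abs(P[...,2]-.18)<.01)&(P[...,0]<.47);print('laser x at y',[(round(y,2),P[m&(abs(P[...,1]-y)<.01)][:,0].max(initial=0).round(3)) for y in np.arange(-.2,.05,.04)])
E
python3 -c "
import cv2;a=cv2.imread('pics/w2.png');cv2.imwrite('pics/w2c.png',cv2.resize(a[80:280,220:420],None,fx=3,fy=3,interpolation=2))"
```

```text
2.95 [ 0.54558625 -0.10913856  0.3576965 ] [-1.79997316e+02  7.60709768e-02 -5.99465292e-02]
rail 0.91 [321. 166.] [ 0.533 -0.117  0.   ]
aperture 0.64 [327. 219.] [ 0.446 -0.127  0.   ]
2774 0.03048933738993398 ((0.5312398076057434, -0.11637270450592041), (0.15984390676021576, 0.039510004222393036), 4.8901686668396)
[[   0    0    0    0    0  215  205  142    0    0    0   32  448  225]
 [   0    0    0    0    0   19   55    0    0    0    0    0   71    0]
 [   0    0    0    0    0    0    0    0    0    0    0   91  102   16]
 [   0    0    0    0    0    0    0    0    0    0    0  250  193   90]
 [   0    0    0    0    0    0    0    0    0    0    0  363  277   29]
 [ 390    0    0    0    0    0    0    0    0    0    0  434  292    1]
 [1408    0    0    0    0    0    0    0    0    0    2  538  246    0]
 [2177    0    0    0    0    0    0    0    0    0  111  402  198    0]
 [2753    0    0    0    0    0    0    0    0    0    0    9   11    0]
 [3076    0    0    0    0   48  260  268   92    0    0    0    0    0]
 [3390    0    0    0    0    3    8    0    0    0    0    0    0    0]]
[0.59160086 0.02993573 0.1684414 ] [ 0.43001197 -0.03315542  0.05012187]
laser x at y [(np.float64(-0.2), np.float64(0.4)), (np.float64(-0.16), np.float64(0.406)), (np.float64(-0.12), np.float64(0.413)), (np.float64(-0.08), np.float64(0.419)), (np.float64(-0.04), np.float64(0.426)), (np.float64(0.0), np.float64(0.429)), (np.float64(0.04), np.float64(0.44))]
```

View pics/w2c.png

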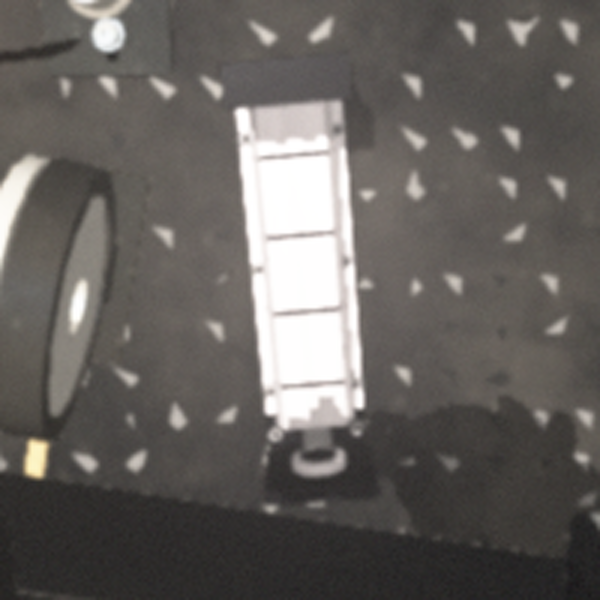

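The crop shows four lines, at crop rows 155, 237, 311 and 384. The aperture tube is at the bottom (318,455) and the dark beam stop at the top (288,80). Next I'll go to the rack.

move_arm(offset=[[-1.3,-4.2,0],[-1.3,-4.2,0],[-1.3,-4.2,0],[-1.3,-4.2,0],[-1.3,-4.2,0]], twist=[[0,0,0],[0,0,0],[0,0,0],[0,0,0],[0,0,0]], grip=[1,1,1,1,1])

```text
time: 3.6
ee_pos: [0.4796, 0.0471, 0.3603]
tcp_rot: [-177.6, -0.0, 4.4]
wrist_force: [-0.6, 0.7, 0.5]
opening: 0.0853
grasp_force: 0.0
```

move_arm(offset=[[-1.3,-4.2,0],[-1.3,-4.2,0],[-1.3,-4.2,0],[-1.3,-4.2,0],[-1.3,-4.2,0]], twist=[[0,0,0],[0,0,0],[0,0,0],[0,0,0],[0,0,0]], grip=[1,1,1,1,1])

```text
time: 4.1
ee_pos: [0.4068, 0.1277, 0.376]
tcp_rot: [-172.6, 0.1, 12.9]
wrist_force: [-0.2, 0.1, -0.6]
opening: 0.0856
grasp_force: 0.0
```

move_arm(offset=[[0,0,3.5],[0,0,3.5],[0,0,0],[0,0,0]], twist=[[0,0,0],[0,0,0],[0,0,0],[0,0,0]], grip=[1,1,1,1])

```text
time: 4.5
ee_pos: [0.4067, 0.1306, 0.307]
tcp_rot: [-172.4, 0.1, 13.2]
wrist_force: [1.3, -0.0, 1.0]
opening: 0.0851
grasp_force: 0.0
```

```bash
python3 - <<'E'
from h import *
o=bot.get_obs();c=viewer.camera('wrist');save(c,'w3');T=pose(c,o)
print(o['time'],o['ee_pos'],o['tcp_rot'],o['q'].round())
for t,z in [('rider_a',.03),('stub_a',.008)]:
    for r in finder.pinpoint(c,t)[:6]: print(t,round(r['p'],2),np.round(r['position']),np.round(atz(c,T,r['position'],z),4))
P=cloud(c,T);np.savez('w3.npz',P=P,c=c['color'],T=T)
W=np.load('w2.npz');
c2=dict(c);T2=W['T']
for p in [(293,155),(303,237),(308,311),(313,384)]:
    print('line',atz(c2,T2,(220+p[0]/3,80+p[1]/3),.03).round(4))
E
python3 -c "
import cv2;a=cv2.imread('pics/w3.png');cv2.imwrite('pics/w3c.png',cv2.resize(a[20:280,190:450],None,fx=2.3,fy=2.3,interpolation=2))"
```

```text
4.5 [0.40666668 0.13060727 0.30700427] [-1.72393848e+02  1.01326923e-01  1.31881563e+01] [ 13. -10.   1. 102.   8. 180.]
rider_a 0.78 [215. 134.] [0.4077 0.3071 0.03  ]
rider_a 0.73 [212. 161.] [0.3703 0.3075 0.03  ]
rider_a 0.68 [204. 182.] [0.3382 0.3148 0.03  ]
rider_a 0.61 [218. 104.] [0.4458 0.309  0.03  ]
stub_a 0.56 [221. 128.] [0.4131 0.31   0.008 ]
stub_a 0.43 [217. 154.] [0.3752 0.3109 0.008 ]
stub_a 0.4 [214. 179.] [0.3378 0.3106 0.008 ]
line [ 0.5878 -0.1117  0.03  ]
line [ 0.5488 -0.1165  0.03  ]
line [ 0.512  -0.1191  0.03  ]
line [ 0.4741 -0.1218  0.03  ]
```

View pics/w3c.png

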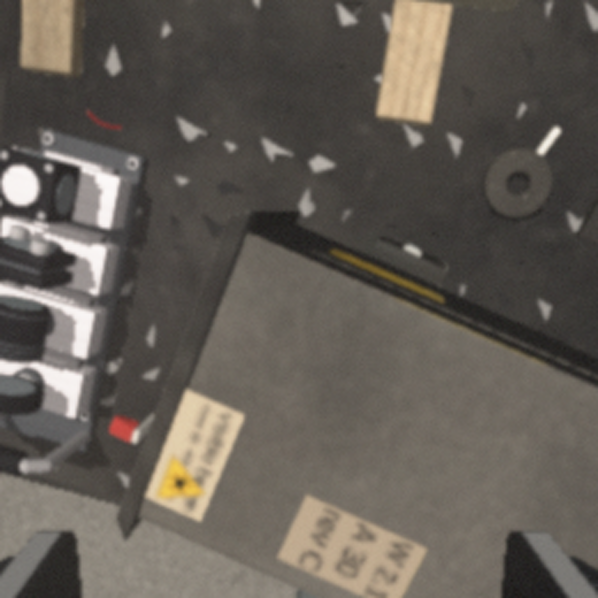

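q6 hits its limit at yaw ≈ q1, so at the rack I need yaw ≈ 180. Removing the tilt, then turning and centring over the rack.

move_arm(offset=[[0,0,0],[0,0,0],[0,0,0],[0,0,0],[0,0,0]], twist=[[-0.133,0,0],[0,0,-0.15],[0,0,-0.15],[0,0,-0.15],[0,0,-0.15]], grip=[1,1,1,1,1])

```text
time: 5.15
ee_pos: [0.4129, 0.1107, 0.3076]
tcp_rot: [-179.3, -0.5, 49.3]
wrist_force: [-0.3, -0.6, 0.6]
opening: 0.0852
grasp_force: 0.0
```

move_arm(offset=[[0,0,0],[0,0,0],[0,0,0],[0,0,0],[0,0,0]], twist=[[0,0,-0.15],[0,0,-0.15],[0,0,-0.15],[0,0,-0.15],[0,0,-0.15]], grip=[1,1,1,1,1])

```text
time: 5.65
ee_pos: [0.413, 0.1106, 0.3076]
tcp_rot: [-179.8, -0.8, 92.2]
wrist_force: [0.6, -0.1, 1.2]
opening: 0.0856
grasp_force: 0.0
```

move_arm(offset=[[0,0,0],[0,0,0],[0,0,0],[0,0,0],[0,0,0]], twist=[[0,0,-0.15],[0,0,-0.15],[0,0,-0.15],[0,0,-0.15],[0,0,-0.15]], grip=[1,1,1,1,1])

```text
time: 6.15
ee_pos: [0.4129, 0.1106, 0.3076]
tcp_rot: [179.6, -0.7, 135.2]
wrist_force: [0.6, -0.1, 0.0]
opening: 0.0853
grasp_force: 0.0
```

move_arm(offset=[[0,0,0],[0,0,0],[0,0,0],[0,0,0],[0,0,0]], twist=[[0,0,-0.15],[0,0,-0.15],[0,0,-0.15],[0,0,-0.15],[0,0,-0.15]], grip=[1,1,1,1,1])

```text
time: 6.65
ee_pos: [0.4129, 0.1106, 0.3076]
tcp_rot: [179.2, -0.2, 178.2]
wrist_force: [-0.1, 0.2, -0.3]
opening: 0.0852
grasp_force: 0.0
```

move_arm(offset=[[0.8,4.5,-1.3],[0.8,4.5,-1.3],[0.8,4.5,-1.3],[0.8,4.4,-1.3],[0,0,0]], twist=[[0,0,-0.061],[0,0,0],[0,0,0],[0,0,0],[0,0,0]], grip=[1,1,1,1,1])

```text
time: 7.15
ee_pos: [0.3787, 0.2928, 0.3627]
tcp_rot: [179.1, -0.2, -178.4]
wrist_force: [-0.9, 0.0, -1.1]
opening: 0.0854
grasp_force: 0.0
```

```bash
python3 - <<'E'
from h import *
o=bot.get_obs();c=viewer.camera('wrist');save(c,'w4');T=pose(c,o)
print(o['time'],o['ee_pos'],o['tcp_rot'],o['q'].round())
for t,z in [('rider_a',.03),('stub_a',.008)]:
    for r in finder.pinpoint(c,t)[:6]: print(t,round(r['p'],2),np.round(r['position']),np.round(atz(c,T,r['position'],z),4))
P=cloud(c,T);np.savez('w4.npz',P=P,c=c['color'],T=T)
m=(abs(P[...,2]-.18)<.01)&(P[...,1]>.1)&(P[...,1]<.3);print('laser end',P[m].min(0),P[m].max(0))
E
python3 -c "
import cv2;a=cv2.imread('pics/w4.png');cv2.imwrite('pics/w4c.png',cv2.resize(a[60:300,190:450],None,fx=2.3,fy=2.3,interpolation=2))"
```

```text
7.15 [0.37866288 0.2927863  0.36274621] [ 179.05320796   -0.18470742 -178.40362015] [ 37.  -1.  16. 107.   1.  36.]
rider_a 0.96 [323. 183.] [0.4112 0.3091 0.03  ]
rider_a 0.94 [319. 206.] [0.4468 0.3035 0.03  ]
rider_a 0.89 [326. 132.] [0.3367 0.3098 0.03  ]
rider_a 0.66 [327. 160.] [0.376  0.3138 0.03  ]
stub_a 0.5 [324. 156.] [0.3733 0.3094 0.008 ]
stub_a 0.44 [318. 202.] [0.4479 0.3026 0.008 ]
stub_a 0.43 [326. 131.] [0.3363 0.311  0.008 ]
stub_a 0.41 [324. 181.] [0.4131 0.3106 0.008 ]
laser end [0.32623425 0.1000138  0.17001743] [0.45983283 0.20462727 0.18657987]
```

View pics/w4c.png

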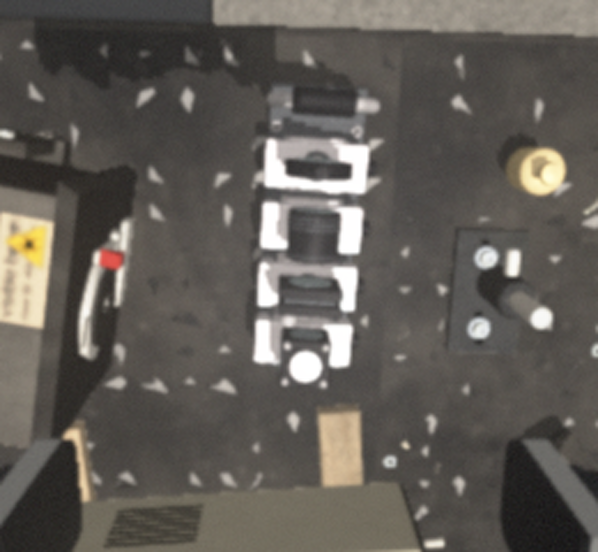

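Handle at the top (325,100). From the handle the riders are d (320,165), b (312,228), a (308,288) and c (303,355).

```bash
python3 - <<'E'
from h import *
W=np.load('w4.npz');P=W['P'];c=W['c']
m=(abs(P[...,2]-.039)<.004)&(P[...,0]>.3)&(P[...,0]<.48)&(abs(P[...,1]-.307)<.05)
m&=c.min(-1)>120
Q=P[m];print(len(Q),np.median(Q[:,2]),cv2.minAreaRect(Q[:,:2].astype(np.float32)))
n,l,s,_=cv2.connectedComponentsWithStats(m.astype(np.uint8))
for i in range(1,n):
    if s[i,4]>15:
        q=P[l==i];print(s[i],q.mean(0).round(4),cv2.minAreaRect(q[:,:2].astype(np.float32)))
for x in [.336,.3735,.411,.449]:
    q=P[m&(abs(P[...,0]-x)<.012)];print(x,cv2.minAreaRect(q[:,:2].astype(np.float32)))
E
```

```text
1784 0.03964797944292636 ((0.3927820324897766, 0.3096598982810974), (0.06202860176563263, 0.14229238033294678), 87.80036163330078)
[305 121  45  23 593] [0.3348 0.3108 0.0396] ((0.33566105365753174, 0.31185951828956604), (0.06201917305588722, 0.02801167592406273), 87.72334289550781)
[304 148  44  22 406] [0.3722 0.3085 0.0395] ((0.3733254671096802, 0.3103589415550232), (0.06183316931128502, 0.02762330137193203), 88.01988220214844)
[302 174  43  21 391] [0.4071 0.3069 0.0396] ((0.41103416681289673, 0.30885589122772217), (0.061893291771411896, 0.027402354404330254), 87.99833679199219)
[301 199  12  19 197] [0.448  0.2846 0.0396] ((0.44880083203315735, 0.2844828963279724), (0.016008060425519943, 0.028381889685988426), 87.45640563964844)
[319 200  24  19 197] [0.4464 0.3279 0.0394] ((0.44954195618629456, 0.3205083906650543), (0.03557244688272476, 0.02741178125143051), 87.8909683227539)
0.336 ((0.3359752893447876, 0.3116943836212158), (0.02393844723701477, 0.06225175783038139), 0.014012131839990616)
0.3735 ((0.373545378446579, 0.31059083342552185), (0.06193838268518448, 0.023941904306411743), 89.90193176269531)
0.411 ((0.41082262992858887, 0.30863451957702637), (0.06214055046439171, 0.023623965680599213), 89.90471649169922)
0.449 ((0.44906556606292725, 0.3074277639389038), (0.06191335991024971, 0.02371250092983246), 89.76548767089844)
```

```bash
cat > plan.py <<'E'
import sys,json
from h import *
D=R.from_euler('x',180,degrees=True)
def plan(wps,sign=0):
    """wps: list of (x,y,z,yaw,nrows); prints rows for the move tool, in calls of 5"""
    o=bot.get_obs();p=np.array(o['ee_pos']);r=R.from_matrix(rot(o['tcp_rot']));rows=[]
    print('now',o['time'],p.round(4),o['tcp_rot'].round(2))
    for x,y,z,yaw,n in wps:
        t=np.array([x,y,z]);Rt=R.from_euler('z',yaw,degrees=True)*D
        for k in range(n,0,-1):
            cur=r.as_euler('xyz',degrees=True)[2];dy=(yaw-cur+180)%360-180
            if sign and abs(dy)>90 and np.sign(dy)!=sign: dy+=360*sign
            st=R.from_euler('z',dy/k,degrees=True)
            tgt=st*R.from_euler('z',cur,degrees=True)*D
            a=(r.inv()*tgt).as_rotvec();a=np.clip(np.round(a,3),-.149,.149)
            d=r.inv().apply((t-p)/k)*100;d=np.round(d,1 if k>1 else 2)
            rows.append((d.tolist(),a.tolist()));p=p+r.apply(d/100);r=r*R.from_rotvec(a)
    for i in range(0,len(rows),5):
        print('offset',json.dumps([a for a,_ in rows[i:i+5]]),'twist',json.dumps([b for _,b in rows[i:i+5]]))
RACK={'d':(.3357,.3119),'b':(.3733,.3104),'a':(.4110,.3089),'c':(.4488,.3075)}
u=np.array([np.cos(np.radians(4.89)),np.sin(np.radians(4.89))])
LINE={k:np.array([.5312,-.1164])+s*u for k,s in zip('dbac',(-.057,-.019,.019,.057))}
E
python3 - <<'E'
from plan import *
x,y=RACK['d'];plan([(x,y,.2,177.9,4),(x,y,.095,177.9,4),(x,y,.070,177.9,2)])
E
```

```text
now 7.3 [0.3795 0.2886 0.3613] [ 179.19   -0.26 -178.62]
offset [[1.1, 0.6, 4.0], [1.1, 0.6, 4.0], [1.1, 0.5, 4.1], [1.06, 0.58, 4.04], [0.0, 0.0, 2.6]] twist [[0.014, -0.005, 0.015], [0.0, 0.0, 0.015], [0.0, 0.0, 0.015], [0.0, 0.0, 0.016], [0.0, 0.0, -0.0]]
offset [[0.0, 0.0, 2.6], [0.0, 0.0, 2.7], [0.0, 0.0, 2.6], [0.0, 0.0, 1.3], [0.0, 0.0, 1.2]] twist [[0.0, 0.0, -0.0], [0.0, 0.0, -0.0], [0.0, 0.0, -0.0], [0.0, 0.0, -0.0], [0.0, 0.0, -0.0]]
```

move_arm(offset=[[1.1,0.6,4.0],[1.1,0.6,4.0],[1.1,0.5,4.1],[1.06,0.58,4.04],[0,0,0]], twist=[[0.014,-0.005,0.015],[0,0,0.015],[0,0,0.015],[0,0,0.016],[0,0,0]], grip=[1,1,1,1,1])

```text
time: 7.8
ee_pos: [0.3333, 0.3092, 0.1944]
tcp_rot: [-179.6, -0.4, 177.8]
wrist_force: [-0.3, -1.3, 0.5]
opening: 0.0854
grasp_force: 0.0
```

move_arm(offset=[[0,0,0],[0,0,0],[0,0,0]], twist=[[0,0,0],[0,0,0],[0,0,0]], grip=[1,1,1])

```text
time: 8.1
ee_pos: [0.3367, 0.3121, 0.202]
tcp_rot: [179.9, 0.1, 177.8]
wrist_force: [0.1, -0.1, 0.0]
opening: 0.0853
grasp_force: 0.0
```

```bash
python3 - <<'E'
from plan import *
o=bot.get_obs();c=viewer.camera('wrist');T=pose(c,o);o2=bot.get_obs();print(o['ee_pos'],o2['ee_pos'],o2['tcp_rot'])
P=cloud(c,T);C=c['color']
m=(abs(P[...,2]-.039)<.004)&(P[...,0]>.3)&(P[...,0]<.48)&(abs(P[...,1]-.307)<.05)&(C.min(-1)>120)
n,l,s,_=cv2.connectedComponentsWithStats(m.astype(np.uint8))
for i in range(1,n):
    if s[i,4]>40: print(s[i],cv2.minAreaRect(P[l==i][:,:2].astype(np.float32)))
x,y=RACK['d'];plan([(x,y,.095,177.9,3),(x,y,.070,177.9,2)])
E
```

```text
[0.33674732 0.31213414 0.20197643] [0.33654829 0.31212972 0.20149223] [1.79885668e+02 1.14492112e-01 1.77804092e+02]
[ 283  171   67   30 1115] ((0.33512625098228455, 0.3118228018283844), (0.062152422964572906, 0.02785274013876915), 87.90213775634766)
[284 209  64  29 978] ((0.37311238050460815, 0.31021738052368164), (0.061907049268484116, 0.02809138409793377), 87.70500946044922)
[286 245  16  27 301] ((0.41015195846557617, 0.2859925329685211), (0.015323429368436337, 0.02791990526020527), 86.44732666015625)
[330 245  17  27 305] ((0.41191112995147705, 0.3312061131000519), (0.016237793490290642, 0.028021929785609245), 89.10340881347656)
[287 278  14  26 256] ((0.44782957434654236, 0.2838270664215088), (0.013772640377283096, 0.027898281812667847), 86.58592224121094)
[332 279  14  25 268] ((0.4496082067489624, 0.33097246289253235), (0.013868064619600773, 0.0280076265335083), 88.96856689453125)
now 8.15 [0.3365 0.3121 0.2015] [1.7989e+02 1.1000e-01 1.7780e+02]
offset [[0.0, -0.0, 3.5], [0.0, -0.0, 3.6], [0.09, -0.03, 3.55], [0.0, -0.0, 1.2], [0.0, -0.0, 1.3]] twist [[0.002, 0.002, -0.001], [-0.0, -0.0, -0.0], [-0.0, -0.0, -0.001], [-0.0, -0.0, 0.0], [-0.0, -0.0, 0.0]]
```

move_arm(offset=[[0.1,0,3.5],[0,0,3.6],[0,0,3.5],[0,0,1.3],[0,0,1.2]], twist=[[0,0,0],[0,0,0],[0,0,0],[0,0,0],[0,0,0]], grip=[1,1,1,1,1])

```text
time: 8.65
ee_pos: [0.3348, 0.312, 0.0686]
tcp_rot: [180.0, 0.0, 177.8]
wrist_force: [0.1, -0.8, 0.9]
opening: 0.0857
grasp_force: 0.0
```

move_arm(offset=[[0,0,0],[0,0,0],[0,0,0],[0,0,0]], twist=[[0,0,0],[0,0,0],[0,0,0],[0,0,0]], grip=[1,1,1,1])

```text
time: 9.05
ee_pos: [0.3348, 0.3123, 0.0695]
tcp_rot: [179.9, 0.1, 177.8]
wrist_force: [0.8, 0.4, -0.0]
opening: 0.0854
grasp_force: 0.0
```

move_arm(offset=[[0,0,0],[0,0,0],[0,0,0],[0,0,0],[0,0,0]], twist=[[0,0,0],[0,0,0],[0,0,0],[0,0,0],[0,0,0]], grip=[0.2,0.2,0.2,0.2,0.2], force=40)

```text
time: 9.55
ee_pos: [0.3344, 0.3119, 0.0687]
tcp_rot: [180.0, -0.0, 177.8]
wrist_force: [-0.5, -0.4, 2.8]
opening: 0.0381
grasp_force: 39.8
```

move_arm(offset=[[0,0,0],[0,0,0],[0,0,0]], twist=[[0,0,0],[0,0,0],[0,0,0]], grip=[0.2,0.2,0.2])

```text
time: 9.85
ee_pos: [0.3344, 0.3119, 0.0686]
tcp_rot: [180.0, -0.0, 177.8]
wrist_force: [-2.0, -1.1, 5.4]
opening: 0.0383
grasp_force: 39.9
```

move_arm(offset=[[0,0,-3],[0,0,-5],[0,0,-5],[0,0,-5],[0,0,-5]], twist=[[0,0,0],[0,0,0],[0,0,0],[0,0,0],[0,0,0]], grip=[0.2,0.2,0.2,0.2,0.2])

```text
time: 10.35
ee_pos: [0.3341, 0.3116, 0.2998]
tcp_rot: [-180.0, -0.0, 177.8]
wrist_force: [1.4, 0.8, -1.2]
opening: 0.0385
grasp_force: 40.8
```

```bash
python3 - <<'E'
from plan import *
x,y=LINE['d']+.0008*u;print(x,y);plan([(x,y,.30,4.9,22)])
E
```

```text
0.4752045573736433 -0.12119065810493615
now 10.35 [0.3341 0.3116 0.2998] [-1.7997e+02 -4.0000e-02  1.7784e+02]
offset [[-0.7, -1.9, -0.0], [-1.0, -1.8, -0.0], [-1.2, -1.7, -0.0], [-1.4, -1.5, -0.0], [-1.6, -1.3, -0.0]] twist [[-0.001, -0.001, 0.137], [0.0, 0.0, 0.137], [0.0, 0.0, 0.137], [0.0, 0.0, 0.137], [0.0, 0.0, 0.137]]
offset [[-1.8, -1.1, -0.0], [-1.9, -0.8, -0.0], [-2.0, -0.5, -0.0], [-2.1, -0.2, -0.0], [-2.1, 0.0, -0.0]] twist [[0.0, 0.0, 0.137], [0.0, -0.0, 0.137], [0.0, -0.0, 0.137], [0.0, -0.0, 0.137], [0.0, -0.0, 0.137]]
offset [[-2.0, 0.3, -0.0], [-2.0, 0.6, -0.0], [-1.9, 0.9, -0.0], [-1.7, 1.1, -0.0], [-1.6, 1.3, -0.0]] twist [[0.0, -0.0, 0.137], [0.0, -0.0, 0.137], [0.0, -0.0, 0.137], [0.0, -0.0, 0.137], [0.0, -0.0, 0.138]]
offset [[-1.4, 1.5, -0.0], [-1.2, 1.7, -0.0], [-0.9, 1.9, -0.0], [-0.6, 2.0, -0.0], [-0.4, 2.0, -0.0]] twist [[0.0, -0.0, 0.137], [0.0, -0.0, 0.138], [-0.0, -0.0, 0.137], [-0.0, -0.0, 0.138], [-0.0, -0.0, 0.137]]
offset [[-0.1, 2.1, -0.0], [0.21, 2.03, -0.02]] twist [[-0.0, -0.0, 0.138], [-0.0, -0.0, 0.137]]
```

move_arm(offset=[[-0.7,-1.9,0],[-1.0,-1.8,0],[-1.2,-1.7,0],[-1.4,-1.5,0],[-1.6,-1.3,0]], twist=[[0,0,0.137],[0,0,0.137],[0,0,0.137],[0,0,0.137],[0,0,0.137]], grip=[0.2,0.2,0.2,0.2,0.2])

```text
time: 10.85
ee_pos: [0.366, 0.2132, 0.2978]
tcp_rot: [-179.9, -0.0, 138.3]
wrist_force: [-0.3, -0.9, -1.5]
opening: 0.0383
grasp_force: 41.0
```

move_arm(offset=[[-1.8,-1.1,0],[-1.9,-0.8,0],[-2.0,-0.5,0],[-2.1,-0.2,0],[-2.1,0,0]], twist=[[0,0,0.137],[0,0,0.137],[0,0,0.137],[0,0,0.137],[0,0,0.137]], grip=[0.2,0.2,0.2,0.2,0.2])

```text
time: 11.35
ee_pos: [0.3986, 0.114, 0.2978]
tcp_rot: [-179.9, 0.0, 99.0]
wrist_force: [0.0, 0.1, -1.2]
opening: 0.0384
grasp_force: 41.0
```

move_arm(offset=[[-2.0,0.3,0],[-2.0,0.6,0],[-1.9,0.9,0],[-1.7,1.1,0],[-1.6,1.3,0]], twist=[[0,0,0.137],[0,0,0.137],[0,0,0.137],[0,0,0.137],[0,0,0.138]], grip=[0.2,0.2,0.2,0.2,0.2])

```text
time: 11.85
ee_pos: [0.4307, 0.0161, 0.2978]
tcp_rot: [-179.9, 0.1, 59.7]
wrist_force: [-0.0, -0.4, -1.5]
opening: 0.0384
grasp_force: 40.9
```

move_arm(offset=[[-1.4,1.5,0],[-1.2,1.7,0],[-0.9,1.9,0],[-0.6,2.0,0],[-0.4,2.0,0]], twist=[[0,0,0.137],[0,0,0.138],[0,0,0.137],[0,0,0.138],[0,0,0.137]], grip=[0.2,0.2,0.2,0.2,0.2])

```text
time: 12.35
ee_pos: [0.4627, -0.0825, 0.2977]
tcp_rot: [-180.0, 0.1, 20.4]
wrist_force: [-1.1, 0.2, -2.3]
opening: 0.0383
grasp_force: 40.9
```

move_arm(offset=[[-0.1,2.1,0],[0.2,2.0,0],[0,0,0],[0,0,0],[0,0,0]], twist=[[0,0,0.138],[0,0,0.137],[0,0,0],[0,0,0],[0,0,0]], grip=[0.2,0.2,0.2,0.2,0.2])

```text
time: 12.85
ee_pos: [0.4752, -0.1202, 0.2982]
tcp_rot: [-180.0, 0.0, 5.1]
wrist_force: [0.2, 0.0, -1.0]
opening: 0.0385
grasp_force: 40.9
```

```bash
python3 - <<'E'
from plan import *
o=bot.get_obs();c=viewer.camera('wrist');save(c,'w5');T=pose(c,o);P=cloud(c,T)
m=(abs(P[...,2]-.03)<.004)&(P[...,0]>.42)&(P[...,0]<.65)&(abs(P[...,1]+.115)<.05)&(c['color'].min(-1)>150)
print(m.sum(),cv2.minAreaRect(P[m][:,:2].astype(np.float32)))
x,y=LINE['d']+.0008*u;plan([(x,y,.110,4.9,5),(x,y,.0690,4.9,5)])
print(o['q'].round())
E
```

```text
4073 ((0.529192328453064, -0.11660835146903992), (0.1640819013118744, 0.03846798464655876), 5.027200222015381)
now 12.9 [ 0.4752 -0.1201  0.2984] [-1.80e+02  3.00e-02  5.05e+00]
offset [[0.0, 0.0, 3.8], [0.0, 0.0, 3.8], [0.0, 0.0, 3.7], [0.0, 0.1, 3.8], [0.0, 0.01, 3.74]] twist [[-0.0, 0.0, 0.001], [-0.0, 0.0, 0.0], [-0.0, 0.0, 0.001], [-0.0, 0.0, 0.0], [-0.0, 0.0, 0.001]]
offset [[0.0, 0.0, 0.8], [0.0, 0.0, 0.8], [0.0, 0.0, 0.8], [0.0, 0.0, 0.8], [0.0, 0.0, 0.9]] twist [[-0.0, 0.0, -0.0], [-0.0, 0.0, -0.0], [-0.0, 0.0, -0.0], [-0.0, 0.0, -0.0], [-0.0, 0.0, -0.0]]
[-14.  -2.   8. 100.  -0. 161.]
```

View pics/w5.png

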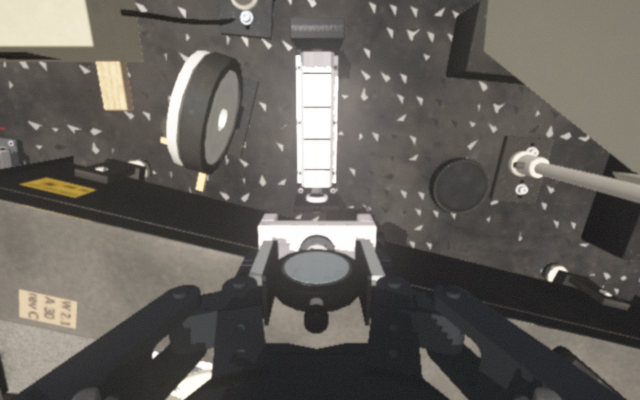

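The rider hangs square in the grip at (317,270). The lines on the rail are at rows 73, 106, 139 and 168.

```bash
cat >> plan.py <<'E'
def lines(c,T):
    g=c['color'].mean(-1).astype(np.float32);s=np.arange(-80,80.1,.25);prof=[]
    v=np.array([-u[1],u[0]])
    for a in s:
        px=np.array([proj(c,T,[*(np.array([.5312,-.1164])+a/1000*u+b*v),.0304]) for b in np.linspace(-.010,.010,9)],np.float32)
        prof.append(cv2.remap(g,px[:,0][None],px[:,1][None],cv2.INTER_LINEAR).mean())
    prof=np.array(prof)
    for L in(-57,-19,19,57):
        m=abs(s-L)<5;w=np.clip(np.median(prof[m])-prof[m]-8,0,None)
        print('line',L,(w@s[m]/max(w.sum(),1e-9)).round(2),w.max().round())
E
python3 - <<'E'
from plan import *
o=bot.get_obs();c=viewer.camera('wrist');T=pose(c,o);lines(c,T)
E
```

```text
line -57 -56.85 73.0
line -19 -18.78 69.0
line 19 19.33 73.0
line 57 57.44 78.0
```

move_arm(offset=[[0,0.1,3.8],[0,0,3.8],[0,0,3.8],[0,0,3.8],[0,0,3.6]], twist=[[0,0,0.003],[0,0,0],[0,0,0],[0,0,0],[0,0,0]], grip=[0.2,0.2,0.2,0.2,0.2])

```text
time: 13.45
ee_pos: [0.475, -0.121, 0.109]
tcp_rot: [180.0, 0.0, 4.9]
wrist_force: [1.1, -0.0, -1.8]
opening: 0.039
grasp_force: 41.0
```

move_arm(offset=[[0,0,0.5],[0,0,0],[0,0,0],[0,0,0]], twist=[[0,0,0],[0,0,0],[0,0,0],[0,0,0]], grip=[0.2,0.2,0.2,0.2])

```text
time: 13.85
ee_pos: [0.4765, -0.1219, 0.1076]
tcp_rot: [179.9, -0.2, 4.8]
wrist_force: [0.0, 0.1, -2.1]
opening: 0.0381
grasp_force: 40.8
```

move_arm(offset=[[-0.1,0,0.8],[0,0,0.8],[0,0,0.8],[0,0,0],[0,0,0]], twist=[[0,0,0],[0,0,0],[0,0,0],[0,0,0],[0,0,0]], grip=[0.2,0.2,0.2,0.2,0.2])

```text
time: 14.35
ee_pos: [0.4741, -0.1217, 0.0811]
tcp_rot: [-180.0, 0.1, 4.7]
wrist_force: [-0.4, -0.2, -1.2]
opening: 0.0384
grasp_force: 40.8
```

move_arm(offset=[[0,0,0.5],[0,0,0.5],[0,0,0.3],[0,0,0],[0,0,0]], twist=[[0,0,0],[0,0,0],[0,0,0],[0,0,0],[0,0,0]], grip=[0.2,0.2,0.2,0.2,0.2])

```text
time: 14.85
ee_pos: [0.4744, -0.1218, 0.0687]
tcp_rot: [180.0, -0.0, 4.8]
wrist_force: [-2.7, -0.1, 2.5]
opening: 0.0384
grasp_force: 41.2
```

move_arm(offset=[[0.08,0,0.05],[0,0,0.05],[0,0,0]], twist=[[0,0,0],[0,0,0],[0,0,0]], grip=[0.2,0.2,0.2])

```text
time: 15.15
ee_pos: [0.4752, -0.1218, 0.0688]
tcp_rot: [180.0, -0.0, 4.7]
wrist_force: [-6.4, 1.5, 14.0]
opening: 0.0382
grasp_force: 42.1
```

move_arm(offset=[[0,0,0],[0,0,0],[0,0,0],[0,0,0],[0,0,0]], twist=[[0,0,0],[0,0,0],[0,0,0],[0,0,0],[0,0,0]], grip=[0.75,0.75,0.75,0.75,0.75])

```text
time: 15.65
ee_pos: [0.4751, -0.1217, 0.0672]
tcp_rot: [180.0, 0.0, 4.8]
wrist_force: [-0.5, 0.1, -0.4]
opening: 0.0643
grasp_force: 0.0
```

move_arm(offset=[[0,0,-3],[0,0,-5],[0,0,-5],[0,0,-5],[0,0,-5]], twist=[[0,0,0],[0,0,0],[0,0,0],[0,0,0],[0,0,0]], grip=[0.75,0.75,1,1,1])

```text
time: 16.15
ee_pos: [0.4749, -0.1216, 0.2995]
tcp_rot: [180.0, -0.0, 4.8]
wrist_force: [1.8, 0.1, 0.8]
opening: 0.0853
grasp_force: 0.0
```

move_arm(offset=[[3,0,0],[3,0,0],[0,0,0],[0,0,0],[0,0,0]], twist=[[0,0,0],[0,0,0],[0,0,0],[0,0,0],[0,0,0]], grip=[1,1,1,1,1])

```text
time: 16.65
ee_pos: [0.5345, -0.1167, 0.2974]
tcp_rot: [180.0, 0.0, 4.7]
wrist_force: [0.1, 0.5, 1.1]
opening: 0.085
grasp_force: 0.0
```

```bash
cat >> plan.py <<'E'
def saddles(c,T,keys='dbac'):
    P=cloud(c,T);C=c['color'];v=np.array([-u[1],u[0]])
    Q=P[...,:2]-np.array([.5312,-.1164]);S=Q@u*1000;V=Q@v*1000
    m=(abs(P[...,2]-.039)<.004)&(C.min(-1)>110)&(abs(V)<40)
    for k,L in zip('dbac',(-57,-19,19,57)):
        if k in keys:
            mm=m&(abs(S-L)<19)
            if mm.sum()<50: print(k,'few');continue
            r=cv2.minAreaRect(np.stack([S[mm],V[mm]],1).astype(np.float32))
            print(k,'along,across',np.round(r[0],2),'off line',round(r[0][0]-L,2),'size',np.round(r[1],1),'ang',round(r[2],2),'z',np.median(P[mm][:,2]).round(4))
E
python3 - <<'E'
from plan import *
o=bot.get_obs();c=viewer.camera('wrist');save(c,'w6');T=pose(c,o);lines(c,T);saddles(c,T)
x,y=RACK['b'];plan([(x,y,.25,177.9,23)])
E
python3 -c "
import cv2;a=cv2.imread('pics/w6.png');cv2.imwrite('pics/w6c.png',cv2.resize(a[80:300,210:430],None,fx=2.5,fy=2.5,interpolation=2))"
```

```text
line -57 -59.99 30.0
line -19 -18.72 71.0
line 19 19.17 70.0
line 57 57.45 71.0
d along,across [-56.09  -1.43] off line 0.91 size [61.4 27.4] ang 89.57 z 0.0395
b few
a few
c few
now 16.7 [ 0.5344 -0.1168  0.2977] [1.7999e+02 1.0000e-02 4.7400e+00]
offset [[-0.5, -1.9, 0.2], [-0.3, -2.0, 0.2], [-0.0, -2.0, 0.2], [0.2, -2.0, 0.2], [0.5, -1.9, 0.2]] twist [[0.0, 0.0, -0.131], [0.0, 0.0, -0.131], [0.0, 0.0, -0.131], [0.0, 0.0, -0.131], [0.0, 0.0, -0.131]]
offset [[0.7, -1.8, 0.2], [1.0, -1.7, 0.2], [1.2, -1.6, 0.2], [1.4, -1.4, 0.2], [1.6, -1.2, 0.2]] twist [[-0.0, 0.0, -0.132], [-0.0, 0.0, -0.131], [-0.0, 0.0, -0.132], [-0.0, 0.0, -0.131], [-0.0, 0.0, -0.132]]
offset [[1.7, -1.0, 0.2], [1.8, -0.8, 0.2], [1.9, -0.5, 0.2], [2.0, -0.3, 0.2], [2.0, -0.0, 0.2]] twist [[-0.0, 0.0, -0.131], [-0.0, 0.0, -0.132], [-0.0, 0.0, -0.131], [-0.0, 0.0, -0.132], [-0.0, 0.0, -0.131]]
offset [[2.0, 0.2, 0.2], [1.9, 0.5, 0.2], [1.8, 0.7, 0.2], [1.7, 1.0, 0.2], [1.6, 1.2, 0.2]] twist [[-0.0, 0.0, -0.132], [-0.0, 0.0, -0.131], [-0.0, -0.0, -0.132], [-0.0, -0.0, -0.131], [-0.0, -0.0, -0.132]]
offset [[1.5, 1.4, 0.3], [1.2, 1.5, 0.2], [1.08, 1.72, 0.26]] twist [[-0.0, -0.0, -0.131], [-0.0, -0.0, -0.132], [-0.0, -0.0, -0.131]]
```

View pics/w6c.png

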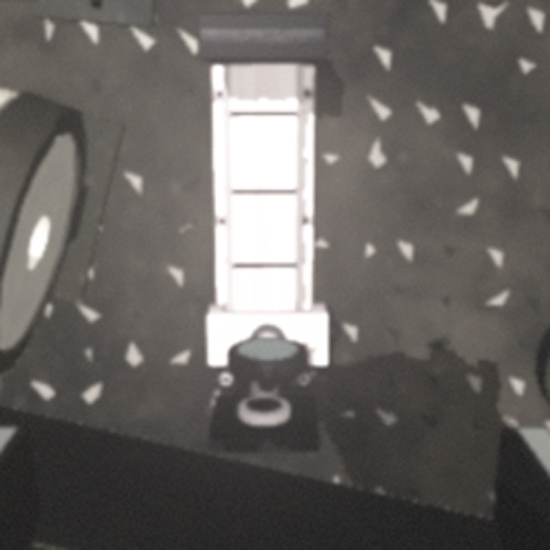

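Rider d sits square and down on the line next to the aperture, about 0.6 mm off it. Next is b.

move_arm(offset=[[-0.5,-1.9,0.2],[-0.3,-2.0,0.2],[0,-2.0,0.2],[0.2,-2.0,0.2],[0.5,-1.9,0.2]], twist=[[0,0,-0.131],[0,0,-0.131],[0,0,-0.131],[0,0,-0.131],[0,0,-0.131]], grip=[1,1,1,1,1])

```text
time: 17.2
ee_pos: [0.4993, -0.0228, 0.2879]
tcp_rot: [180.0, -0.0, 42.6]
wrist_force: [0.1, 0.5, -0.7]
opening: 0.0856
grasp_force: 0.0
```

move_arm(offset=[[0.7,-1.8,0.2],[1.0,-1.7,0.2],[1.2,-1.6,0.2],[1.4,-1.4,0.2],[1.6,-1.2,0.2]], twist=[[0,0,-0.132],[0,0,-0.131],[0,0,-0.132],[0,0,-0.131],[0,0,-0.132]], grip=[1,1,1,1,1])

```text
time: 17.7
ee_pos: [0.4656, 0.0699, 0.2778]
tcp_rot: [180.0, 0.0, 80.3]
wrist_force: [1.0, 0.3, 0.3]
opening: 0.0853
grasp_force: 0.0
```

move_arm(offset=[[1.7,-1.0,0.2],[1.8,-0.8,0.2],[1.9,-0.5,0.2],[2.0,-0.3,0.2],[2.0,0,0.2]], twist=[[0,0,-0.131],[0,0,-0.132],[0,0,-0.131],[0,0,-0.132],[0,0,-0.131]], grip=[1,1,1,1,1])

```text
time: 18.2
ee_pos: [0.4308, 0.1628, 0.2678]
tcp_rot: [180.0, 0.0, 117.9]
wrist_force: [0.2, -1.0, 0.3]
opening: 0.0855
grasp_force: 0.0
```

move_arm(offset=[[2.0,0.2,0.2],[1.9,0.5,0.2],[1.8,0.7,0.2],[1.7,1.0,0.2],[1.6,1.2,0.2]], twist=[[0,0,-0.132],[0,0,-0.131],[0,0,-0.132],[0,0,-0.131],[0,0,-0.132]], grip=[1,1,1,1,1])

```text
time: 18.7
ee_pos: [0.3957, 0.255, 0.2578]
tcp_rot: [180.0, 0.0, 155.6]
wrist_force: [0.2, 0.1, 0.9]
opening: 0.0856
grasp_force: 0.0
```

move_arm(offset=[[1.5,1.4,0.3],[1.2,1.5,0.2],[1.08,1.7,0.3],[0,0,0],[0,0,0]], twist=[[0,0,-0.131],[0,0,-0.132],[0,0,-0.131],[0,0,0],[0,0,0]], grip=[1,1,1,1,1])

```text
time: 19.2
ee_pos: [0.3735, 0.3098, 0.2497]
tcp_rot: [-180.0, 0.0, 177.8]
wrist_force: [-0.3, -1.2, -0.6]
opening: 0.0855
grasp_force: 0.0
```

```bash
python3 - <<'E'
from plan import *
x,y=RACK['b'];plan([(x,y,.095,177.9,5),(x,y,.070,177.9,2)])
E
```

```text
now 19.2 [0.3735 0.3098 0.2497] [-1.7999e+02  1.0000e-02  1.7780e+02]
offset [[0.0, 0.0, 3.1], [0.0, 0.0, 3.1], [0.0, 0.0, 3.1], [0.0, 0.0, 3.1], [0.02, 0.06, 3.07]] twist [[-0.0, 0.0, -0.0], [-0.0, 0.0, -0.0], [-0.0, 0.0, -0.001], [-0.0, 0.0, -0.0], [-0.0, 0.0, -0.001]]
offset [[0.0, 0.0, 1.2], [0.0, 0.0, 1.3]] twist [[-0.0, 0.0, 0.0], [-0.0, 0.0, 0.0]]
```

move_arm(offset=[[0,0,3.1],[0,0,3.1],[0.02,0.05,3.1],[0,0,3.1],[0,0,3.1]], twist=[[0,0,0],[0,0,0],[0,0,0],[0,0,0],[0,0,0]], grip=[1,1,1,1,1])

```text
time: 19.7
ee_pos: [0.3739, 0.3097, 0.0937]
tcp_rot: [180.0, 0.0, 177.7]
wrist_force: [0.0, -0.1, 0.2]
opening: 0.0856
grasp_force: 0.0
```

move_arm(offset=[[0,0,1.2],[0,0,1.2],[0,0,0],[0,0,0],[0,0,0]], twist=[[0,0,0],[0,0,0],[0,0,0],[0,0,0],[0,0,0]], grip=[1,1,1,1,1])

```text
time: 20.2
ee_pos: [0.3742, 0.3111, 0.0718]
tcp_rot: [179.9, 0.1, 177.9]
wrist_force: [0.8, -0.4, 0.2]
opening: 0.0852
grasp_force: 0.0
```

move_arm(offset=[[0,0,0],[0,0,0],[0,0,0],[0,0,0],[0,0,0]], twist=[[0,0,0],[0,0,0],[0,0,0],[0,0,0],[0,0,0]], grip=[0.1,0.1,0.1,0.1,0.1], force=40)

```text
time: 20.7
ee_pos: [0.3736, 0.3107, 0.0707]
tcp_rot: [-180.0, -0.0, 177.9]
wrist_force: [-2.3, -0.5, 2.6]
opening: 0.0312
grasp_force: 39.5
```

move_arm(offset=[[0,0,0],[0,0,0],[0,0,0]], twist=[[0,0,0],[0,0,0],[0,0,0]], grip=[0.1,0.1,0.1])

```text
time: 21.0
ee_pos: [0.3737, 0.3107, 0.0707]
tcp_rot: [-180.0, -0.0, 177.9]
wrist_force: [-0.5, -1.7, 5.5]
opening: 0.0306
grasp_force: 39.7
```

move_arm(offset=[[0,0,-3],[0,0,-5],[0,0,-5],[0,0,-5],[0,0,-5]], twist=[[0,0,0],[0,0,0],[0,0,0],[0,0,0],[0,0,0]], grip=[0.1,0.1,0.1,0.1,0.1])

```text
time: 21.5
ee_pos: [0.3733, 0.3105, 0.3018]
tcp_rot: [-180.0, -0.0, 177.9]
wrist_force: [1.0, -0.2, -1.6]
opening: 0.0309
grasp_force: 40.3
```

```bash
python3 - <<'E'
from plan import *
x,y=LINE['b'];print(x,y);plan([(x,y,.30,4.9,23)])
E
```

```text
0.5122691564074595 -0.11801961750878624
now 21.5 [0.3733 0.3105 0.3018] [-1.7998e+02 -4.0000e-02  1.7790e+02]
offset [[-0.7, -1.8, 0.0], [-0.9, -1.7, 0.0], [-1.1, -1.6, 0.0], [-1.3, -1.4, 0.0], [-1.5, -1.3, 0.0]] twist [[-0.0, -0.001, 0.131], [-0.0, 0.0, 0.131], [-0.0, 0.0, 0.131], [-0.0, 0.0, 0.131], [-0.0, 0.0, 0.131]]
offset [[-1.7, -1.1, 0.0], [-1.8, -0.8, 0.0], [-1.9, -0.6, 0.0], [-1.9, -0.3, 0.0], [-2.0, -0.1, 0.0]] twist [[-0.0, 0.001, 0.131], [-0.0, -0.0, 0.131], [-0.0, -0.0, 0.131], [-0.0, -0.0, 0.131], [-0.0, -0.0, 0.131]]
offset [[-1.9, 0.2, 0.0], [-1.9, 0.4, 0.0], [-1.8, 0.7, 0.0], [-1.7, 0.9, 0.0], [-1.6, 1.1, 0.0]] twist [[-0.0, -0.0, 0.131], [-0.0, -0.0, 0.132], [-0.0, -0.0, 0.131], [-0.0, -0.0, 0.132], [-0.001, -0.0, 0.131]]
offset [[-1.5, 1.3, 0.0], [-1.3, 1.5, 0.0], [-1.0, 1.7, 0.0], [-0.8, 1.8, 0.0], [-0.6, 1.9, 0.0]] twist [[0.0, -0.0, 0.132], [0.0, -0.0, 0.131], [0.0, -0.0, 0.132], [0.0, -0.0, 0.131], [0.0, -0.0, 0.132]]
offset [[-0.3, 1.9, 0.1], [-0.1, 2.0, 0.0], [0.19, 1.96, 0.09]] twist [[0.0, -0.0, 0.131], [0.0, -0.0, 0.132], [0.0, -0.0, 0.131]]
```

move_arm(offset=[[-0.7,-1.8,0],[-0.9,-1.7,0],[-1.1,-1.6,0],[-1.3,-1.4,0],[-1.5,-1.3,0]], twist=[[0,0,0.131],[0,0,0.131],[0,0,0.131],[0,0,0.131],[0,0,0.131]], grip=[0.1,0.1,0.1,0.1,0.1])

```text
time: 22.0
ee_pos: [0.4038, 0.2179, 0.2997]
tcp_rot: [-179.9, -0.0, 140.1]
wrist_force: [0.9, 1.0, -1.6]
opening: 0.0311
grasp_force: 40.4
```

move_arm(offset=[[-1.7,-1.1,0],[-1.8,-0.8,0],[-1.9,-0.6,0],[-1.9,-0.3,0],[-2.0,-0.1,0]], twist=[[0,0,0.131],[0,0,0.131],[0,0,0.131],[0,0,0.131],[0,0,0.131]], grip=[0.1,0.1,0.1,0.1,0.1])

```text
time: 22.5
ee_pos: [0.4346, 0.1237, 0.2998]
tcp_rot: [-179.9, 0.0, 102.5]
wrist_force: [0.3, 0.1, -0.5]
opening: 0.0307
grasp_force: 40.4
```

move_arm(offset=[[-1.9,0.2,0],[-1.9,0.4,0],[-1.8,0.7,0],[-1.7,0.9,0],[-1.6,1.1,0]], twist=[[0,0,0.131],[0,0,0.132],[0,0,0.131],[0,0,0.132],[0,0,0.131]], grip=[0.1,0.1,0.1,0.1,0.1])

```text
time: 23.0
ee_pos: [0.4646, 0.0319, 0.2998]
tcp_rot: [-179.9, 0.0, 64.9]
wrist_force: [0.7, -0.2, -2.1]
opening: 0.0312
grasp_force: 40.4
```

move_arm(offset=[[-1.5,1.3,0],[-1.3,1.5,0],[-1.0,1.7,0],[-0.8,1.8,0],[-0.6,1.9,0]], twist=[[0,0,0.132],[0,0,0.131],[0,0,0.132],[0,0,0.131],[0,0,0.132]], grip=[0.1,0.1,0.1,0.1,0.1])

```text
time: 23.5
ee_pos: [0.4947, -0.0624, 0.2997]
tcp_rot: [-180.0, 0.1, 27.2]
wrist_force: [0.3, 0.5, -1.8]
opening: 0.0306
grasp_force: 40.4
```

move_arm(offset=[[-0.3,1.9,0],[-0.1,2.0,0],[0.2,2.0,0],[0,0,0],[0,0,0]], twist=[[0,0,0.131],[0,0,0.132],[0,0,0.131],[0,0,0],[0,0,0]], grip=[0.1,0.1,0.1,0.1,0.1])

```text
time: 24.0
ee_pos: [0.5127, -0.1182, 0.2997]
tcp_rot: [-180.0, 0.1, 5.0]
wrist_force: [-0.0, -0.1, -2.0]
opening: 0.0306
grasp_force: 40.4
```

```bash
python3 - <<'E'
from plan import *
x,y=LINE['b']-.0005*u;plan([(x,y,.085,4.9,6),(x,y,.071,4.9,3)])
E
```

```text
now 24.0 [ 0.5127 -0.1182  0.2997] [-1.7997e+02  9.0000e-02  5.0000e+00]
offset [[-0.0, -0.0, 3.6], [-0.0, -0.0, 3.6], [-0.0, -0.0, 3.6], [-0.0, -0.0, 3.6], [-0.0, -0.0, 3.5]] twist [[-0.0, 0.002, 0.0], [-0.0, -0.0, 0.0], [-0.0, -0.0, 0.0], [-0.0, -0.0, 0.001], [-0.0, -0.0, 0.0]]
offset [[-0.09, -0.02, 3.57], [-0.0, 0.0, 0.5], [-0.0, 0.0, 0.4], [-0.0, 0.0, 0.5]] twist [[-0.0, -0.0, 0.001], [-0.0, -0.0, -0.0], [-0.0, -0.0, -0.0], [-0.0, -0.0, -0.0]]
```

move_arm(offset=[[-0.09,0,3.6],[0,0,3.6],[0,0,3.6],[0,0,3.6],[0,0,3.5]], twist=[[0,0.002,0.001],[0,0,0],[0,0,0],[0,0,0],[0,0,0]], grip=[0.1,0.1,0.1,0.1,0.1])

```text
time: 24.5
ee_pos: [0.5117, -0.1172, 0.1199]
tcp_rot: [-180.0, -0.1, 5.1]
wrist_force: [0.4, -0.2, -1.1]
opening: 0.0306
grasp_force: 40.5
```

move_arm(offset=[[0,0,2.6],[0,0,0],[0,0,0],[0,0,0],[0,0,0]], twist=[[0,0,0],[0,0,0],[0,0,0],[0,0,0],[0,0,0]], grip=[0.1,0.1,0.1,0.1,0.1])

```text
time: 25.0
ee_pos: [0.513, -0.1183, 0.0972]
tcp_rot: [179.9, -0.2, 4.9]
wrist_force: [-0.7, -0.4, -1.1]
opening: 0.0308
grasp_force: 40.3
```

```bash
python3 - <<'E'
from plan import *
x,y=LINE['b']-.0005*u;plan([(x,y,.0708,4.9,5)])
E
```

```text
now 25.0 [ 0.513  -0.1183  0.0972] [179.95  -0.24   4.9 ]
offset [[-0.0, -0.0, 0.5], [-0.0, -0.0, 0.5], [-0.0, -0.0, 0.5], [-0.1, -0.0, 0.6], [-0.03, -0.04, 0.54]] twist [[0.001, -0.004, -0.0], [-0.0, -0.0, -0.0], [-0.0, -0.0, -0.0], [-0.0, -0.0, -0.0], [-0.0, -0.0, -0.0]]
```

move_arm(offset=[[-0.04,0,0.6],[0,0,0.6],[0,0,0.6],[0,0,0.6],[0,0,0.1]], twist=[[0,0,0],[0,0,0],[0,0,0],[0,0,0],[0,0,0]], grip=[0.1,0.1,0.1,0.1,0.1])

```text
time: 25.5
ee_pos: [0.5118, -0.1183, 0.0706]
tcp_rot: [180.0, -0.1, 4.9]
wrist_force: [-4.5, 1.4, 11.6]
opening: 0.0308
grasp_force: 41.6
```

move_arm(offset=[[0,0,0],[0,0,0],[0,0,0]], twist=[[0,0,0],[0,0,0],[0,0,0]], grip=[0.1,0.1,0.1])

```text
time: 25.8
ee_pos: [0.5118, -0.1183, 0.0707]
tcp_rot: [180.0, -0.1, 4.9]
wrist_force: [-2.3, 0.9, 5.4]
opening: 0.0313
grasp_force: 41.0
```

Target was 0.5118 and it is seated. Releasing, then checking and heading to a.

move_arm(offset=[[0,0,0],[0,0,0],[0,0,0],[0,0,0],[0,0,0]], twist=[[0,0,0],[0,0,0],[0,0,0],[0,0,0],[0,0,0]], grip=[0.75,0.75,0.75,0.75,0.75])

```text
time: 26.3
ee_pos: [0.5118, -0.1183, 0.0703]
tcp_rot: [180.0, -0.1, 4.9]
wrist_force: [0.1, -0.1, -1.0]
opening: 0.0641
grasp_force: 0.0
```

move_arm(offset=[[0,0,-3],[0,0,-5],[0,0,-5],[0,0,-5],[0,0,-5]], twist=[[0,0,0],[0,0,0],[0,0,0],[0,0,0],[0,0,0]], grip=[0.75,0.75,1,1,1])

```text
time: 26.8
ee_pos: [0.511, -0.1182, 0.3026]
tcp_rot: [180.0, -0.1, 4.9]
wrist_force: [0.3, -1.4, -0.4]
opening: 0.085
grasp_force: 0.0
```

move_arm(offset=[[2,0,0],[0,0,0],[0,0,0],[0,0,0],[0,0,0]], twist=[[0,0,0],[0,0,0],[0,0,0],[0,0,0],[0,0,0]], grip=[1,1,1,1,1])

```text
time: 27.3
ee_pos: [0.5307, -0.1166, 0.2998]
tcp_rot: [-180.0, -0.0, 4.9]
wrist_force: [-0.0, 1.5, -0.1]
opening: 0.0856
grasp_force: 0.0
```

```bash
python3 - <<'E'
from plan import *
o=bot.get_obs();c=viewer.camera('wrist');save(c,'w7');T=pose(c,o);lines(c,T);saddles(c,T)
x,y=RACK['a'];plan([(x,y,.25,177.9,23)])
E
```

```text
line -57 -59.96 30.0
line -19 -16.41 5.0
line 19 19.18 71.0
line 57 57.29 82.0
d along,across [-56.15  -2.04] off line 0.85 size [61.4 27.6] ang 89.88 z 0.0396
b along,across [-18.09  -0.99] off line 0.91 size [27.4 62. ] ang 0.12 z 0.0395
a few
c few
now 27.35 [ 0.5308 -0.1166  0.3   ] [-1.80e+02 -5.00e-02  4.86e+00]
offset [[-0.4, -1.9, 0.2], [-0.1, -1.9, 0.2], [0.1, -1.9, 0.2], [0.4, -1.9, 0.2], [0.6, -1.8, 0.2]] twist [[0.0, -0.001, -0.131], [-0.0, 0.0, -0.131], [-0.0, 0.0, -0.131], [-0.0, 0.0, -0.131], [-0.0, 0.0, -0.131]]
offset [[0.9, -1.7, 0.2], [1.1, -1.6, 0.2], [1.3, -1.4, 0.2], [1.5, -1.3, 0.2], [1.6, -1.1, 0.2]] twist [[-0.0, 0.0, -0.131], [-0.0, 0.0, -0.131], [-0.0, 0.0, -0.131], [-0.0, 0.0, -0.131], [-0.0, 0.0, -0.132]]
offset [[1.7, -0.8, 0.2], [1.8, -0.6, 0.2], [1.9, -0.4, 0.2], [1.9, -0.1, 0.2], [1.9, 0.2, 0.2]] twist [[-0.0, 0.0, -0.131], [-0.0, 0.0, -0.132], [-0.0, 0.0, -0.131], [-0.0, -0.0, -0.132], [-0.0, -0.0, -0.131]]
offset [[1.9, 0.4, 0.3], [1.8, 0.6, 0.2], [1.7, 0.9, 0.3], [1.6, 1.1, 0.2], [1.4, 1.3, 0.3]] twist [[-0.0, -0.0, -0.132], [-0.0, -0.0, -0.131], [-0.0, -0.0, -0.132], [-0.0, -0.0, -0.131], [-0.0, -0.0, -0.132]]
offset [[1.3, 1.5, 0.2], [1.0, 1.6, 0.3], [0.85, 1.7, 0.2]] twist [[-0.0, -0.0, -0.131], [-0.0, -0.0, -0.132], [-0.0, -0.0, -0.131]]
```

move_arm(offset=[[-0.4,-1.9,0.2],[-0.1,-1.9,0.2],[0.1,-1.9,0.2],[0.4,-1.9,0.2],[0.6,-1.8,0.2]], twist=[[0,0,-0.131],[0,0,-0.131],[0,0,-0.131],[0,0,-0.131],[0,0,-0.131]], grip=[1,1,1,1,1])

```text
time: 27.85
ee_pos: [0.504, -0.0239, 0.2902]
tcp_rot: [179.9, -0.1, 42.7]
wrist_force: [0.1, -0.5, 0.8]
opening: 0.0851
grasp_force: 0.0
```

move_arm(offset=[[0.9,-1.7,0.2],[1.1,-1.6,0.2],[1.3,-1.4,0.2],[1.5,-1.3,0.2],[1.6,-1.1,0.2]], twist=[[0,0,-0.131],[0,0,-0.131],[0,0,-0.131],[0,0,-0.131],[0,0,-0.132]], grip=[1,1,1,1,1])

```text
time: 28.35
ee_pos: [0.4782, 0.0696, 0.2801]
tcp_rot: [179.9, -0.0, 80.3]
wrist_force: [1.1, 0.4, -0.1]
opening: 0.0853
grasp_force: 0.0
```

move_arm(offset=[[1.7,-0.8,0.2],[1.8,-0.6,0.2],[1.9,-0.4,0.2],[1.9,-0.1,0.2],[1.9,0.2,0.2]], twist=[[0,0,-0.131],[0,0,-0.132],[0,0,-0.131],[0,0,-0.132],[0,0,-0.131]], grip=[1,1,1,1,1])

```text
time: 28.85
ee_pos: [0.4526, 0.1613, 0.2701]
tcp_rot: [179.9, 0.0, 117.9]
wrist_force: [-1.0, 0.3, 0.1]
opening: 0.0857
grasp_force: 0.0
```

move_arm(offset=[[1.9,0.4,0.3],[1.8,0.6,0.2],[1.7,0.9,0.3],[1.6,1.1,0.2],[1.4,1.3,0.3]], twist=[[0,0,-0.132],[0,0,-0.131],[0,0,-0.132],[0,0,-0.131],[0,0,-0.132]], grip=[1,1,1,1,1])

```text
time: 29.35
ee_pos: [0.4269, 0.2539, 0.2571]
tcp_rot: [180.0, 0.1, 155.6]
wrist_force: [0.5, 0.4, -0.7]
opening: 0.0851
grasp_force: 0.0
```

move_arm(offset=[[1.3,1.5,0.2],[1.0,1.6,0.3],[0.85,1.7,0.2],[0,0,0],[0,0,0]], twist=[[0,0,-0.131],[0,0,-0.132],[0,0,-0.131],[0,0,0],[0,0,0]], grip=[1,1,1,1,1])

```text
time: 29.85
ee_pos: [0.4113, 0.3087, 0.2501]
tcp_rot: [-180.0, 0.1, 177.8]
wrist_force: [-0.4, -1.4, 0.3]
opening: 0.0854
grasp_force: 0.0
```

```bash
python3 - <<'E'
from plan import *
x,y=RACK['a'];plan([(x,y,.095,177.9,5),(x,y,.070,177.9,2)])
E
```

```text
now 29.85 [0.4113 0.3087 0.2501] [-1.7997e+02  8.0000e-02  1.7780e+02]
offset [[0.0, 0.0, 3.1], [0.0, 0.0, 3.1], [0.0, 0.0, 3.1], [0.0, 0.0, 3.1], [0.04, 0.03, 3.11]] twist [[-0.0, 0.001, -0.0], [-0.0, 0.0, -0.0], [-0.0, 0.0, -0.001], [-0.0, 0.0, -0.0], [-0.0, 0.0, -0.001]]
offset [[-0.0, 0.0, 1.2], [-0.0, 0.0, 1.3]] twist [[-0.0, 0.0, 0.0], [-0.0, 0.0, 0.0]]
```

move_arm(offset=[[0,0,3.1],[0,0,3.1],[0.02,0.03,3.1],[0,0,3.1],[0,0,3.1]], twist=[[0,0,0],[0,0,0],[0,0,0],[0,0,0],[0,0,0]], grip=[1,1,1,1,1])

```text
time: 30.35
ee_pos: [0.4119, 0.3082, 0.0943]
tcp_rot: [180.0, 0.1, 177.7]
wrist_force: [0.7, 0.6, -0.4]
opening: 0.0848
grasp_force: 0.0
```

move_arm(offset=[[0,0,1.3],[0,0,1.2],[0,0,0],[0,0,0],[0,0,0]], twist=[[0,0,0],[0,0,0],[0,0,0],[0,0,0],[0,0,0]], grip=[1,1,1,1,1])

```text
time: 30.85
ee_pos: [0.4123, 0.3096, 0.0717]
tcp_rot: [179.9, 0.2, 177.9]
wrist_force: [-0.5, -0.3, -0.2]
opening: 0.0857
grasp_force: 0.0
```

move_arm(offset=[[0,0,0],[0,0,0],[0,0,0],[0,0,0],[0,0,0]], twist=[[0,0,0],[0,0,0],[0,0,0],[0,0,0],[0,0,0]], grip=[0.1,0.1,0.1,0.1,0.1], force=40)

```text
time: 31.35
ee_pos: [0.4118, 0.3092, 0.0705]
tcp_rot: [180.0, 0.1, 177.9]
wrist_force: [-0.3, -0.8, 3.5]
opening: 0.0376
grasp_force: 40.7
```

move_arm(offset=[[0,0,0],[0,0,0],[0,0,0]], twist=[[0,0,0],[0,0,0],[0,0,0]], grip=[0.1,0.1,0.1])

```text
time: 31.65
ee_pos: [0.4118, 0.3092, 0.0705]
tcp_rot: [180.0, 0.1, 177.9]
wrist_force: [-0.9, -1.1, 6.0]
opening: 0.0371
grasp_force: 40.8
```

move_arm(offset=[[0,0,-3],[0,0,-5],[0,0,-5],[0,0,-5],[0,0,-5]], twist=[[0,0,0],[0,0,0],[0,0,0],[0,0,0],[0,0,0]], grip=[0.1,0.1,0.1,0.1,0.1])

```text
time: 32.15
ee_pos: [0.4109, 0.309, 0.3016]
tcp_rot: [-180.0, 0.1, 177.9]
wrist_force: [1.9, 1.3, -1.3]
opening: 0.0379
grasp_force: 40.9
```

```bash
python3 - <<'E'
from plan import *
x,y=LINE['a'];print(x,y);plan([(x,y,.30,4.9,23)])
E
```

```text
0.5501308435925405 -0.11478038249121376
now 32.15 [0.4109 0.309  0.3016] [-1.7998e+02  5.0000e-02  1.7790e+02]
offset [[-0.7, -1.8, 0.0], [-0.9, -1.7, 0.0], [-1.1, -1.6, 0.0], [-1.3, -1.4, 0.0], [-1.5, -1.2, 0.0]] twist [[-0.0, 0.001, 0.131], [-0.0, 0.0, 0.131], [-0.0, 0.0, 0.131], [-0.0, 0.0, 0.131], [-0.0, 0.0, 0.131]]
offset [[-1.6, -1.0, 0.0], [-1.8, -0.8, 0.0], [-1.9, -0.6, 0.0], [-1.9, -0.3, 0.0], [-1.9, -0.1, 0.0]] twist [[-0.0, 0.0, 0.131], [-0.0, 0.0, 0.131], [-0.0, 0.0, 0.131], [-0.0, 0.0, 0.131], [-0.0, 0.0, 0.131]]
offset [[-1.9, 0.2, 0.0], [-1.9, 0.4, 0.0], [-1.8, 0.7, 0.0], [-1.7, 0.9, 0.0], [-1.6, 1.1, 0.0]] twist [[-0.0, 0.0, 0.131], [-0.0, 0.0, 0.132], [-0.0, 0.0, 0.131], [0.0, 0.0, 0.132], [0.0, 0.0, 0.131]]
offset [[-1.4, 1.3, 0.0], [-1.3, 1.5, 0.0], [-1.0, 1.7, 0.0], [-0.8, 1.8, 0.0], [-0.6, 1.9, 0.0]] twist [[0.0, 0.0, 0.132], [0.0, 0.0, 0.131], [0.0, 0.0, 0.132], [0.0, 0.0, 0.131], [0.0, 0.0, 0.132]]
offset [[-0.3, 1.9, 0.1], [-0.1, 1.9, 0.0], [0.2, 1.99, 0.07]] twist [[0.0, 0.0, 0.131], [0.0, 0.0, 0.132], [0.0, 0.0, 0.131]]
```

move_arm(offset=[[-0.7,-1.8,0],[-0.9,-1.7,0],[-1.1,-1.6,0],[-1.3,-1.4,0],[-1.5,-1.2,0]], twist=[[0,0,0.131],[0,0,0.131],[0,0,0.131],[0,0,0.131],[0,0,0.131]], grip=[0.1,0.1,0.1,0.1,0.1])

```text
time: 32.65
ee_pos: [0.4418, 0.2172, 0.2995]
tcp_rot: [-180.0, 0.0, 140.1]
wrist_force: [0.0, 0.2, -2.0]
opening: 0.0377
grasp_force: 41.1
```

move_arm(offset=[[-1.6,-1.0,0],[-1.8,-0.8,0],[-1.9,-0.6,0],[-1.9,-0.3,0],[-1.9,-0.1,0]], twist=[[0,0,0.131],[0,0,0.131],[0,0,0.131],[0,0,0.131],[0,0,0.131]], grip=[0.1,0.1,0.1,0.1,0.1])

```text
time: 33.15
ee_pos: [0.4722, 0.1253, 0.2996]
tcp_rot: [180.0, 0.0, 102.5]
wrist_force: [0.5, 0.1, -2.0]
opening: 0.0377
grasp_force: 41.1
```

move_arm(offset=[[-1.9,0.2,0],[-1.9,0.4,0],[-1.8,0.7,0],[-1.7,0.9,0],[-1.6,1.1,0]], twist=[[0,0,0.131],[0,0,0.132],[0,0,0.131],[0,0,0.132],[0,0,0.131]], grip=[0.1,0.1,0.1,0.1,0.1])

```text
time: 33.65
ee_pos: [0.5022, 0.0336, 0.2996]
tcp_rot: [180.0, -0.0, 64.9]
wrist_force: [0.5, 0.4, -1.9]
opening: 0.0375
grasp_force: 41.1
```

move_arm(offset=[[-1.4,1.3,0],[-1.3,1.5,0],[-1.0,1.7,0],[-0.8,1.8,0],[-0.6,1.9,0]], twist=[[0,0,0.132],[0,0,0.131],[0,0,0.132],[0,0,0.131],[0,0,0.132]], grip=[0.1,0.1,0.1,0.1,0.1])

```text
time: 34.15
ee_pos: [0.5328, -0.0598, 0.2996]
tcp_rot: [-180.0, -0.0, 27.2]
wrist_force: [-0.5, -0.0, -2.0]
opening: 0.0373
grasp_force: 41.1
```

move_arm(offset=[[-0.3,1.9,0],[-0.1,1.9,0],[0.2,2.0,0],[0,0,0],[0,0,0]], twist=[[0,0,0.131],[0,0,0.132],[0,0,0.131],[0,0,0],[0,0,0]], grip=[0.1,0.1,0.1,0.1,0.1])

```text
time: 34.65
ee_pos: [0.5505, -0.1147, 0.2996]
tcp_rot: [-180.0, -0.0, 5.0]
wrist_force: [-0.9, -0.1, -2.3]
opening: 0.0376
grasp_force: 41.2
```

```bash
python3 - <<'E'
from plan import *
x,y=LINE['a']-.0012*u;print(x,y);plan([(x,y,.0965,4.9,6)])
E
```

```text
0.5489352113656432 -0.11488267412334763
now 34.65 [ 0.5505 -0.1147  0.2996] [-1.7997e+02 -1.0000e-02  5.0000e+00]
offset [[-0.0, 0.0, 3.4], [-0.0, -0.0, 3.4], [-0.0, -0.0, 3.4], [-0.1, -0.0, 3.4], [-0.0, -0.0, 3.4]] twist [[-0.001, -0.0, 0.0], [0.0, -0.0, 0.0], [0.0, -0.0, 0.0], [0.0, -0.0, 0.001], [0.0, -0.0, 0.0]]
offset [[-0.06, -0.01, 3.31]] twist [[0.0, -0.0, 0.001]]
```

move_arm(offset=[[-0.1,0,3.4],[-0.06,0,3.4],[0,0,3.4],[0,0,3.4],[0,0,3.4]], twist=[[0,0,0.002],[0,0,0],[0,0,0],[0,0,0],[0,0,0]], grip=[0.1,0.1,0.1,0.1,0.1])

```text
time: 35.15
ee_pos: [0.5488, -0.1138, 0.1291]
tcp_rot: [-180.0, -0.1, 5.0]
wrist_force: [0.1, -0.5, -2.8]
opening: 0.0377
grasp_force: 41.3
```

move_arm(offset=[[0,0,3.3],[0,0,0],[0,0,0],[0,0,0],[0,0,0]], twist=[[0,0,0],[0,0,0],[0,0,0],[0,0,0],[0,0,0]], grip=[0.1,0.1,0.1,0.1,0.1])

```text
time: 35.65
ee_pos: [0.5503, -0.1149, 0.0997]
tcp_rot: [179.9, -0.3, 4.8]
wrist_force: [0.3, 0.0, -1.1]
opening: 0.0376
grasp_force: 41.0
```

move_arm(offset=[[0,0,0.6],[0,0,0.6],[0,0,0.6],[0,0,0.6],[0,0,0]], twist=[[0,0,0],[0,0,0],[0,0,0],[0,0,0],[0,0,0]], grip=[0.1,0.1,0.1,0.1,0.1])

```text
time: 36.15
ee_pos: [0.5487, -0.1147, 0.0721]
tcp_rot: [-180.0, 0.0, 4.8]
wrist_force: [0.5, -0.4, -3.0]
opening: 0.0373
grasp_force: 41.1
```

move_arm(offset=[[0,0,0],[0,0,0],[0,0,0]], twist=[[0,0,0],[0,0,0],[0,0,0]], grip=[0.1,0.1,0.1])

```text
time: 36.45
ee_pos: [0.5495, -0.1148, 0.0738]
tcp_rot: [180.0, -0.1, 4.8]
wrist_force: [-0.1, -0.3, -1.8]
opening: 0.0376
grasp_force: 41.1
```

move_arm(offset=[[-0.04,0,0.2],[0,0,0.15],[0,0,0.05],[0,0,0],[0,0,0]], twist=[[0,0,0],[0,0,0],[0,0,0],[0,0,0],[0,0,0]], grip=[0.1,0.1,0.1,0.1,0.1])

```text
time: 36.95
ee_pos: [0.5491, -0.1149, 0.0706]
tcp_rot: [180.0, -0.2, 4.8]
wrist_force: [-2.5, 1.2, 6.3]
opening: 0.038
grasp_force: 42.3
```

move_arm(offset=[[0,0,0],[0,0,0],[0,0,0]], twist=[[0,0,0],[0,0,0],[0,0,0]], grip=[0.1,0.1,0.1])

```text
time: 37.25
ee_pos: [0.5491, -0.1149, 0.0706]
tcp_rot: [180.0, -0.2, 4.8]
wrist_force: [-2.5, 0.3, 6.5]
opening: 0.0377
grasp_force: 42.3
```

move_arm(offset=[[0,0,0],[0,0,0],[0,0,0],[0,0,0],[0,0,0]], twist=[[0,0,0],[0,0,0],[0,0,0],[0,0,0],[0,0,0]], grip=[0.75,0.75,0.75,0.75,0.75])

```text
time: 37.75
ee_pos: [0.5489, -0.1148, 0.0693]
tcp_rot: [180.0, -0.1, 4.8]
wrist_force: [-0.0, -0.4, 0.9]
opening: 0.0644
grasp_force: 0.0
```

move_arm(offset=[[0,0,-3],[0,0,-5],[0,0,-5],[0,0,-5],[0,0,-5]], twist=[[0,0,0],[0,0,0],[0,0,0],[0,0,0],[0,0,0]], grip=[0.75,0.75,1,1,1])

```text
time: 38.25
ee_pos: [0.5482, -0.1147, 0.3016]
tcp_rot: [180.0, -0.1, 4.8]
wrist_force: [0.1, -0.8, 0.2]
opening: 0.0855
grasp_force: 0.0
```

move_arm(offset=[[0,0,0],[0,0,0],[0,0,0],[0,0,0]], twist=[[0,0,0],[0,0,0],[0,0,0],[0,0,0]], grip=[1,1,1,1])

```text
time: 38.65
ee_pos: [0.5482, -0.1148, 0.2977]
tcp_rot: [-180.0, 0.1, 4.8]
wrist_force: [0.1, 0.0, -0.6]
opening: 0.0853
grasp_force: 0.0
```

```bash
python3 - <<'E'
from plan import *
o=bot.get_obs();c=viewer.camera('wrist');save(c,'w8');T=pose(c,o);lines(c,T);saddles(c,T)
x,y=RACK['c'];plan([(x,y,.25,177.9,23)])
E
```

```text
line -57 -59.57 6.0
line -19 -19.12 6.0
line 19 0.0 0.0
line 57 57.17 67.0
d along,across [-56.29  -1.7 ] off line 0.71 size [61.9 27.7] ang 89.81 z 0.0394
b along,across [-18.69  -1.09] off line 0.31 size [28.4 61.9] ang 0.23 z 0.0395
a along,across [19.45 -0.48] off line 0.45 size [28.  61.4] ang 0.07 z 0.0396
c few
now 38.7 [ 0.5482 -0.1147  0.2979] [-1.7997e+02  5.0000e-02  4.8100e+00]
offset [[-0.3, -1.9, 0.2], [-0.0, -1.9, 0.2], [0.2, -1.9, 0.2], [0.5, -1.8, 0.2], [0.7, -1.8, 0.2]] twist [[-0.001, 0.001, -0.131], [0.0, -0.0, -0.131], [0.0, -0.0, -0.131], [0.0, -0.0, -0.131], [0.0, -0.0, -0.131]]
offset [[0.9, -1.6, 0.2], [1.1, -1.5, 0.2], [1.3, -1.4, 0.2], [1.5, -1.2, 0.2], [1.6, -1.0, 0.2]] twist [[0.0, 0.0, -0.131], [0.0, 0.0, -0.131], [0.0, 0.0, -0.131], [0.0, 0.0, -0.132], [0.0, 0.0, -0.131]]
offset [[1.7, -0.7, 0.2], [1.8, -0.5, 0.2], [1.9, -0.3, 0.2], [1.9, -0.0, 0.2], [1.9, 0.2, 0.2]] twist [[0.0, 0.0, -0.132], [0.0, 0.0, -0.131], [0.0, 0.0, -0.132], [0.0, 0.0, -0.131], [0.0, 0.0, -0.132]]
offset [[1.8, 0.5, 0.2], [1.7, 0.7, 0.2], [1.6, 0.9, 0.2], [1.5, 1.1, 0.2], [1.3, 1.3, 0.2]] twist [[0.0, 0.0, -0.131], [0.0, 0.0, -0.132], [-0.0, 0.0, -0.131], [-0.0, 0.0, -0.132], [-0.0, 0.0, -0.131]]
offset [[1.2, 1.5, 0.3], [1.0, 1.7, 0.2], [0.69, 1.73, 0.28]] twist [[-0.0, 0.0, -0.132], [-0.0, 0.0, -0.131], [-0.0, 0.0, -0.132]]
```

All three are within about 0.7 mm, square and seated. Now the last one, c.

move_arm(offset=[[-0.3,-1.9,0.2],[0,-1.9,0.2],[0.2,-1.9,0.2],[0.5,-1.8,0.2],[0.7,-1.8,0.2]], twist=[[0,0,-0.131],[0,0,-0.131],[0,0,-0.131],[0,0,-0.131],[0,0,-0.131]], grip=[1,1,1,1,1])

```text
time: 39.2
ee_pos: [0.5265, -0.0213, 0.2883]
tcp_rot: [180.0, -0.0, 42.6]
wrist_force: [-0.2, -0.0, -0.5]
opening: 0.0854
grasp_force: 0.0
```

move_arm(offset=[[0.9,-1.6,0.2],[1.1,-1.5,0.2],[1.3,-1.4,0.2],[1.5,-1.2,0.2],[1.6,-1.0,0.2]], twist=[[0,0,-0.131],[0,0,-0.131],[0,0,-0.131],[0,0,-0.132],[0,0,-0.131]], grip=[1,1,1,1,1])

```text
time: 39.7
ee_pos: [0.504, 0.0701, 0.2783]
tcp_rot: [180.0, 0.0, 80.2]
wrist_force: [0.2, 0.1, -0.5]
opening: 0.0855
grasp_force: 0.0
```

move_arm(offset=[[1.7,-0.7,0.2],[1.8,-0.5,0.2],[1.9,-0.3,0.2],[1.9,0,0.2],[1.9,0.2,0.2]], twist=[[0,0,-0.132],[0,0,-0.131],[0,0,-0.132],[0,0,-0.131],[0,0,-0.132]], grip=[1,1,1,1,1])

```text
time: 40.2
ee_pos: [0.4825, 0.162, 0.2683]
tcp_rot: [-180.0, 0.0, 117.9]
wrist_force: [0.4, 0.1, 0.2]
opening: 0.0855
grasp_force: 0.0
```

move_arm(offset=[[1.8,0.5,0.2],[1.7,0.7,0.2],[1.6,0.9,0.2],[1.5,1.1,0.2],[1.3,1.3,0.2]], twist=[[0,0,-0.131],[0,0,-0.132],[0,0,-0.131],[0,0,-0.132],[0,0,-0.131]], grip=[1,1,1,1,1])

```text
time: 40.7
ee_pos: [0.4617, 0.2519, 0.2583]
tcp_rot: [-180.0, 0.0, 155.6]
wrist_force: [-0.7, -0.5, -0.2]
opening: 0.0858
grasp_force: 0.0
```

move_arm(offset=[[1.2,1.5,0.3],[1.0,1.7,0.2],[0.7,1.75,0.3],[0,0,0],[0,0,0]], twist=[[0,0,-0.132],[0,0,-0.131],[0,0,-0.132],[0,0,0],[0,0,0]], grip=[1,1,1,1,1])

```text
time: 41.2
ee_pos: [0.4489, 0.3075, 0.2505]
tcp_rot: [-179.9, 0.0, 177.8]
wrist_force: [0.2, 0.5, 0.3]
opening: 0.0853
grasp_force: 0.0
```

```bash
python3 - <<'E'
from plan import *
x,y=RACK['c'];plan([(x,y,.095,177.9,5),(x,y,.070,177.9,2)])
E
```

```text
now 41.2 [0.4489 0.3075 0.2505] [-1.7994e+02  3.0000e-02  1.7781e+02]
offset [[0.0, 0.0, 3.1], [0.0, 0.0, 3.1], [0.0, 0.0, 3.1], [0.0, 0.0, 3.1], [0.01, 0.0, 3.15]] twist [[-0.001, 0.0, -0.0], [-0.0, 0.0, -0.0], [-0.0, 0.0, -0.001], [-0.0, 0.0, -0.0], [-0.0, 0.0, -0.001]]
offset [[0.0, 0.0, 1.2], [0.0, 0.0, 1.3]] twist [[-0.0, 0.0, 0.0], [-0.0, 0.0, 0.0]]
```

move_arm(offset=[[0.05,0,3.1],[0,0,3.1],[0,0,3.1],[0,0,3.1],[0,0,3.1]], twist=[[0,0,0],[0,0,0],[0,0,0],[0,0,0],[0,0,0]], grip=[1,1,1,1,1])

```text
time: 41.7
ee_pos: [0.4491, 0.3066, 0.0951]
tcp_rot: [-180.0, 0.1, 177.7]
wrist_force: [-0.6, 0.4, -0.1]
opening: 0.0855
grasp_force: 0.0
```

move_arm(offset=[[0,0,1.3],[0,0,1.2],[0,0,0],[0,0,0],[0,0,0]], twist=[[0,0,0],[0,0,0],[0,0,0],[0,0,0],[0,0,0]], grip=[1,1,1,1,1])

```text
time: 42.2
ee_pos: [0.4497, 0.3081, 0.0728]
tcp_rot: [179.9, 0.2, 177.9]
wrist_force: [-0.6, 0.4, 0.7]
opening: 0.0856
grasp_force: 0.0
```

move_arm(offset=[[0,0,0],[0,0,0],[0,0,0],[0,0,0],[0,0,0]], twist=[[0,0,0],[0,0,0],[0,0,0],[0,0,0],[0,0,0]], grip=[0.1,0.1,0.1,0.1,0.1], force=40)

```text
time: 42.7
ee_pos: [0.4491, 0.3077, 0.0715]
tcp_rot: [180.0, 0.1, 177.9]
wrist_force: [-0.6, 0.7, 2.1]
opening: 0.0292
grasp_force: 40.3
```

move_arm(offset=[[0,0,0],[0,0,0],[0,0,0]], twist=[[0,0,0],[0,0,0],[0,0,0]], grip=[0.1,0.1,0.1])

```text
time: 43.0
ee_pos: [0.4491, 0.3077, 0.0715]
tcp_rot: [180.0, 0.1, 177.9]
wrist_force: [-0.8, -0.2, 4.4]
opening: 0.0293
grasp_force: 40.4
```

move_arm(offset=[[0,0,-3],[0,0,-5],[0,0,-5],[0,0,-5],[0,0,-5]], twist=[[0,0,0],[0,0,0],[0,0,0],[0,0,0],[0,0,0]], grip=[0.1,0.1,0.1,0.1,0.1])

```text
time: 43.5
ee_pos: [0.4482, 0.3074, 0.3028]
tcp_rot: [-180.0, 0.1, 177.9]
wrist_force: [1.5, 1.0, -1.2]
opening: 0.0292
grasp_force: 40.1
```

```bash
python3 - <<'E'
from plan import *
x,y=LINE['c'];print(x,y);plan([(x,y,.30,4.9,23)])
E
```

```text
0.5879925307776216 -0.11154114747364127
now 43.5 [0.4482 0.3074 0.3028] [-1.7998e+02  6.0000e-02  1.7790e+02]
offset [[-0.7, -1.8, 0.0], [-0.9, -1.7, 0.0], [-1.1, -1.6, 0.0], [-1.3, -1.4, 0.0], [-1.5, -1.2, 0.0]] twist [[-0.0, 0.001, 0.131], [-0.0, 0.0, 0.131], [-0.0, 0.0, 0.131], [-0.0, 0.0, 0.131], [-0.0, 0.0, 0.131]]
offset [[-1.6, -1.0, 0.0], [-1.7, -0.8, 0.0], [-1.8, -0.6, 0.0], [-1.9, -0.3, 0.0], [-1.9, -0.1, 0.0]] twist [[-0.0, 0.0, 0.131], [-0.0, 0.0, 0.131], [-0.0, 0.0, 0.131], [-0.0, 0.0, 0.131], [0.0, 0.0, 0.131]]
offset [[-1.9, 0.2, 0.0], [-1.9, 0.4, 0.0], [-1.8, 0.7, 0.0], [-1.7, 0.9, 0.0], [-1.6, 1.1, 0.0]] twist [[0.0, 0.0, 0.131], [0.0, 0.0, 0.132], [0.0, 0.0, 0.131], [0.0, 0.0, 0.132], [0.0, 0.0, 0.131]]
offset [[-1.4, 1.3, 0.0], [-1.2, 1.5, 0.0], [-1.0, 1.7, 0.0], [-0.8, 1.8, 0.1], [-0.5, 1.8, 0.0]] twist [[0.0, 0.0, 0.132], [0.0, 0.0, 0.131], [0.0, 0.0, 0.132], [0.0, 0.0, 0.131], [0.0, 0.0, 0.132]]
offset [[-0.3, 1.9, 0.1], [-0.0, 1.9, 0.0], [0.22, 1.93, 0.09]] twist [[0.0, 0.0, 0.131], [0.0, -0.0, 0.132], [0.0, -0.0, 0.131]]
```

move_arm(offset=[[-0.7,-1.8,0],[-0.9,-1.7,0],[-1.1,-1.6,0],[-1.3,-1.4,0],[-1.5,-1.2,0]], twist=[[0,0,0.131],[0,0,0.131],[0,0,0.131],[0,0,0.131],[0,0,0.131]], grip=[0.1,0.1,0.1,0.1,0.1])

```text
time: 44.0
ee_pos: [0.4792, 0.2157, 0.3007]
tcp_rot: [180.0, 0.0, 140.1]
wrist_force: [1.3, 0.8, -2.0]
opening: 0.0294
grasp_force: 40.2
```

move_arm(offset=[[-1.6,-1.0,0],[-1.7,-0.8,0],[-1.8,-0.6,0],[-1.9,-0.3,0],[-1.9,-0.1,0]], twist=[[0,0,0.131],[0,0,0.131],[0,0,0.131],[0,0,0.131],[0,0,0.131]], grip=[0.1,0.1,0.1,0.1,0.1])

```text
time: 44.5
ee_pos: [0.5083, 0.1253, 0.3007]
tcp_rot: [180.0, 0.0, 102.5]
wrist_force: [0.9, 0.2, -1.2]
opening: 0.0295
grasp_force: 40.2
```

move_arm(offset=[[-1.9,0.2,0],[-1.9,0.4,0],[-1.8,0.7,0],[-1.7,0.9,0],[-1.6,1.1,0]], twist=[[0,0,0.131],[0,0,0.132],[0,0,0.131],[0,0,0.132],[0,0,0.131]], grip=[0.1,0.1,0.1,0.1,0.1])

```text
time: 45.0
ee_pos: [0.5382, 0.0336, 0.3007]
tcp_rot: [180.0, -0.0, 64.9]
wrist_force: [0.7, -0.3, -2.3]
opening: 0.0295
grasp_force: 40.2
```

move_arm(offset=[[-1.4,1.3,0],[-1.2,1.5,0],[-1.0,1.7,0],[-0.8,1.8,0],[-0.5,1.8,0]], twist=[[0,0,0.132],[0,0,0.131],[0,0,0.132],[0,0,0.131],[0,0,0.132]], grip=[0.1,0.1,0.1,0.1,0.1])

```text
time: 45.5
ee_pos: [0.5697, -0.0577, 0.3007]
tcp_rot: [180.0, -0.0, 27.2]
wrist_force: [-0.1, 0.2, -1.9]
opening: 0.0294
grasp_force: 40.2
```

move_arm(offset=[[-0.3,1.9,0],[0,1.9,0],[0.2,1.9,0],[0,0,0],[0,0,0]], twist=[[0,0,0.131],[0,0,0.132],[0,0,0.131],[0,0,0],[0,0,0]], grip=[0.1,0.1,0.1,0.1,0.1])

```text
time: 46.0
ee_pos: [0.5881, -0.1112, 0.3007]
tcp_rot: [-180.0, -0.0, 5.0]
wrist_force: [0.0, -0.1, -1.6]
opening: 0.0293
grasp_force: 40.2
```

```bash
python3 - <<'E'
from plan import *
x,y=LINE['c']-.0006*u;print(x,y);plan([(x,y,.0965,4.9,6)])
E
```

```text
0.5873947146641729 -0.11159229328970821
now 46.0 [ 0.5881 -0.1112  0.3007] [-1.7997e+02 -2.0000e-02  5.0000e+00]
offset [[-0.0, 0.0, 3.4], [-0.0, 0.0, 3.4], [-0.0, 0.0, 3.4], [-0.0, 0.0, 3.4], [-0.0, 0.0, 3.4]] twist [[-0.0, -0.0, 0.0], [-0.0, -0.0, 0.0], [-0.0, -0.0, 0.0], [-0.0, -0.0, 0.001], [-0.0, -0.0, 0.0]]
offset [[-0.08, 0.05, 3.42]] twist [[-0.0, -0.0, 0.001]]
```

move_arm(offset=[[-0.1,0.03,3.4],[0,0,3.4],[0,0,3.4],[0,0,3.4],[0,0,3.4]], twist=[[0,0,0.002],[0,0,0],[0,0,0],[0,0,0],[0,0,0]], grip=[0.1,0.1,0.1,0.1,0.1])

```text
time: 46.5
ee_pos: [0.587, -0.1104, 0.1302]
tcp_rot: [-180.0, -0.1, 5.0]
wrist_force: [0.9, 0.3, -1.2]
opening: 0.029
grasp_force: 40.3
```

move_arm(offset=[[0,0,3.3],[0,0,0],[0,0,0],[0,0,0],[0,0,0]], twist=[[0,0,0],[0,0,0],[0,0,0],[0,0,0],[0,0,0]], grip=[0.1,0.1,0.1,0.1,0.1])

```text
time: 47.0
ee_pos: [0.5885, -0.1115, 0.1008]
tcp_rot: [179.9, -0.3, 4.8]
wrist_force: [0.4, -0.1, -1.4]
opening: 0.0292
grasp_force: 40.0
```

move_arm(offset=[[0,0,0.6],[0,0,0.6],[0,0,0.6],[0,0,0.6],[0,0,0]], twist=[[0,0,0],[0,0,0],[0,0,0],[0,0,0],[0,0,0]], grip=[0.1,0.1,0.1,0.1,0.1])

```text
time: 47.5
ee_pos: [0.5869, -0.1114, 0.0731]
tcp_rot: [-180.0, 0.0, 4.8]
wrist_force: [0.9, 0.0, -2.3]
opening: 0.0295
grasp_force: 40.1
```

move_arm(offset=[[0,0,0],[0,0,0],[0,0,0]], twist=[[0,0,0],[0,0,0],[0,0,0]], grip=[0.1,0.1,0.1])

```text
time: 47.8
ee_pos: [0.5877, -0.1115, 0.0749]
tcp_rot: [180.0, -0.1, 4.8]
wrist_force: [0.5, 0.1, -1.7]
opening: 0.0297
grasp_force: 40.1
```

move_arm(offset=[[-0.02,0,0.2],[0,0,0.15],[0,0,0.05],[0,0,0],[0,0,0]], twist=[[0,0,0],[0,0,0],[0,0,0],[0,0,0],[0,0,0]], grip=[0.1,0.1,0.1,0.1,0.1])

```text
time: 48.3
ee_pos: [0.5875, -0.1115, 0.0716]
tcp_rot: [180.0, -0.2, 4.8]
wrist_force: [-2.4, 1.2, 6.2]
opening: 0.0295
grasp_force: 41.3
```

move_arm(offset=[[0,0,0],[0,0,0],[0,0,0]], twist=[[0,0,0],[0,0,0],[0,0,0]], grip=[0.1,0.1,0.1])

```text
time: 48.6
ee_pos: [0.5875, -0.1115, 0.0716]
tcp_rot: [180.0, -0.2, 4.8]
wrist_force: [-2.0, 0.6, 7.2]
opening: 0.0297
grasp_force: 41.3
```

move_arm(offset=[[0,0,0],[0,0,0],[0,0,0],[0,0,0],[0,0,0]], twist=[[0,0,0],[0,0,0],[0,0,0],[0,0,0],[0,0,0]], grip=[0.75,0.75,0.75,0.75,0.75])

```text
time: 49.1
ee_pos: [0.5873, -0.1115, 0.0704]
tcp_rot: [180.0, -0.1, 4.8]
wrist_force: [0.1, 0.1, -1.1]
opening: 0.0645
grasp_force: 0.0
```

move_arm(offset=[[0,0,-3],[0,0,-5],[0,0,-5],[0,0,-5],[0,0,-5]], twist=[[0,0,0],[0,0,0],[0,0,0],[0,0,0],[0,0,0]], grip=[0.75,0.75,1,1,1])

```text
time: 49.6
ee_pos: [0.5866, -0.1114, 0.3027]
tcp_rot: [180.0, -0.1, 4.8]
wrist_force: [1.7, 0.4, -0.3]
opening: 0.0854
grasp_force: 0.0
```

move_arm(offset=[[-2,0,0],[0,0,0],[0,0,0],[0,0,0],[0,0,0]], twist=[[0,0,0],[0,0,0],[0,0,0],[0,0,0],[0,0,0]], grip=[1,1,1,1,1])

```text
time: 50.1
ee_pos: [0.567, -0.113, 0.299]
tcp_rot: [-180.0, 0.0, 4.8]
wrist_force: [0.5, -0.4, 1.0]
opening: 0.0857
grasp_force: 0.0
```

```bash
python3 - <<'E'
from plan import *
o=bot.get_obs();c=viewer.camera('wrist');save(c,'w9');T=pose(c,o);saddles(c,T)
a=c['color'][...,::-1];cv2.imwrite('pics/w9c.png',cv2.resize(a[80:320,210:430],None,fx=2.4,fy=2.4,interpolation=2))
E
```

```text
d along,across [-56.58  -2.08] off line 0.42 size [61.1 28.2] ang 89.61 z 0.0395
b along,across [-18.16  -1.  ] off line 0.84 size [62.1 28.1] ang 89.51 z 0.0395
a along,across [19.64 -1.09] off line 0.64 size [61.2 27.4] ang 89.81 z 0.0394
c along,across [56.87 -0.93] off line -0.13 size [61.7 27.4] ang 89.86 z 0.0396
```

View pics/w9c.png

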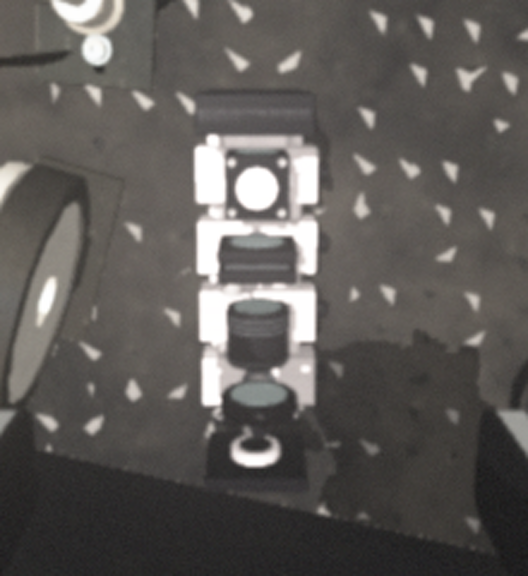

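The four riders are on the rail in the right order. From the aperture they are d (258,395), b (257,330), a (257,255) and c (257,185). All are square, seated and within 1 mm of their lines, so I'm handing in.

```bash
python3 -c "
from workcell import bot
print(bot.job_done())"
```

```text
the job is handed in; nothing more can be done
None
```

All four riders are on the rail in order from the aperture (d, b, a, c), upright, square and fully down, each within about 1 mm of its line by the last wrist-camera measurement; the job was handed in at about 50 s, and no verdict was reported.

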